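Pack the muffins, snap the box shut, put it on the tray

TASK

Pack up the breakfast muffins: lift every muffin out of the red baking mould and put it into the open white storage box, lay the blue lid on the box and press both ends down until the clips snap over it and the lid is fully home. Then lift the closed box by the lid's grip bar and stand it flat inside the black tray, in the middle and lengthwise. Leave the other things on the table where they are.

Things in the scene. Friction and masses are not known exactly. Their poses are not given: they have to be found in the camera images.
- mould: red silicone baking mould, 160x160x22 mm, fixed to the table. Origin: centre of its underside, z up. Four round cavities, 43 mm wide and 17 mm deep, centred at x = +-36, y = +-36 mm in its frame; muffins sit in some or all of them
- muffin_1_c (a point): rigid blueberry muffin (None if absent), 45 g, round about its z, 40 mm tall: foot 28 mm wide at the bottom, 35 mm at 19 mm; brown crown 42 mm wide from 22 to 33 mm over the bottom, rounded on top. The point is on the axis, half-way up (20 mm over the bottom), z up when upright. In the mould its bottom is 5 mm over the table; the crown stands clear above the mould's face
- muffin_2_c (a point): rigid blueberry muffin (None if absent), 45 g, round about its z, 40 mm tall: foot 28 mm wide at the bottom, 35 mm at 19 mm; brown crown 42 mm wide from 22 to 33 mm over the bottom, rounded on top. The point is on the axis, half-way up (20 mm over the bottom), z up when upright. In the mould its bottom is 5 mm over the table; the crown stands clear above the mould's face
- muffin_3_c (a point): rigid blueberry muffin (None if absent), 45 g, round about its z, 40 mm tall: foot 28 mm wide at the bottom, 35 mm at 19 mm; brown crown 42 mm wide from 22 to 33 mm over the bottom, rounded on top. The point is on the axis, half-way up (20 mm over the bottom), z up when upright. In the mould its bottom is 5 mm over the table; the crown stands clear above the mould's face
- muffin_4_c (a point): rigid blueberry muffin (None if absent), 45 g, round about its z, 40 mm tall: foot 28 mm wide at the bottom, 35 mm at 19 mm; brown crown 42 mm wide from 22 to 33 mm over the bottom, rounded on top. The point is on the axis, half-way up (20 mm over the bottom), z up when upright. In the mould its bottom is 5 mm over the table; the crown stands clear above the mould's face
- tub_mouth (a point): centre of the mouth of the loose white storage box, at rim height, 62 mm over its underside; x along the box, y across, z up. Box 0.30 kg, 174x110x62 mm outside, walls and floor 3 mm, inside 168x104 mm. A grey sprung clip, 42 mm wide, stands at the middle of each end, out to x = +-96 mm, its top 16 mm above the rim
- clip_a (a joint): clip at the box's +x end, m outward: 0 = home, 0.009 = fully spread. Its nose reaches in over the rim to x = 82 mm and slopes 45 degrees on top: a lid pressed down spreads the clip by 4 mm, then the nose springs back over the lid's top and holds it, also when the box is lifted by the lid. Pressing one end of the lid past its clip takes roughly 8 to 18 N
- clip_b (a joint): the same clip at the box's -x end; its nose reaches to x = -82 mm
- lid_grip (a point): centre of the grip bar of the loose blue lid (130 g). Bar 64 mm long (lid's x), 16 mm thick (y), 26 mm tall, its middle 13 mm above the lid's top face; z up. Lid plate 172x110x4 mm. On the table it lies on its lip, bar centre 31 mm up. Lid x goes along box x, either way round. Resting on the clips unpressed, the bar centre is 25 to 32 mm over the box's rim; fully home 17 mm
- lid_end_a (a point): place to press on the lid's top face (a grey pad), 62 mm from its middle toward lid +x; 4 mm over the box's rim when home. Below the plate a lip 14 mm deep enters the box's mouth (about 2 mm to spare on each side, narrower at its foot)
- lid_end_b (a point): place to press on the lid's top face (a grey pad), 62 mm from its middle toward lid -x; 4 mm over the box's rim when home
- tray: flat black tray, 175 mm (its x) by 285 mm (its y), walls 13 mm tall and 6 mm thick, floor 3 mm thick; fixed to the table. Origin: centre of its underside, z up
- honey_jar: bystander, leave alone: jar of honey with a black lid, 65 mm wide, 86 tall; origin at its underside
- salt_shaker: bystander, leave alone: glass salt shaker, 44 mm wide, 90 tall; origin at its underside
- pepper_shaker: bystander, leave alone: glass pepper shaker, 44 mm wide, 90 tall; origin at its underside
- jam_red: bystander, leave alone: red portion tub of jam, 37x50x16 mm; origin at its underside
- jam_purple: bystander, leave alone: purple portion tub of jam, 37x50x16 mm; origin at its underside
- orange: bystander, leave alone: orange, 74 mm wide, 64 tall; origin at its underside
Things that resemble listed ones, but are neither listed nor needed, are in the scene too. What is shaped like the part that bears muffin_2_c but purple, turquoise or yellow is not meant.

How it is judged:
On the way, in this order (a step that is already met when the one before it is completed fails the run):
1. every muffin that is there lies in the storage box (x of muffin_1_c in the frame of tub_mouth between -0.072 and 0.072 m and y of muffin_1_c in the frame of tub_mouth between -0.042 and 0.042 m and z of muffin_1_c in the frame of tub_mouth between -0.057 and -0.017 m and x of muffin_2_c in the frame of tub_mouth between -0.072 and 0.072 m and y of muffin_2_c in the frame of tub_mouth between -0.042 and 0.042 m and z of muffin_2_c in the frame of tub_mouth between -0.057 and -0.017 m and x of muffin_3_c in the frame of tub_mouth between -0.072 and 0.072 m and y of muffin_3_c in the frame of tub_mouth between -0.042 and 0.042 m and z of muffin_3_c in the frame of tub_mouth between -0.057 and -0.017 m and x of muffin_4_c in the frame of tub_mouth between -0.072 and 0.072 m and y of muffin_4_c in the frame of tub_mouth between -0.042 and 0.042 m and z of muffin_4_c in the frame of tub_mouth between -0.057 and -0.017 m), for 0.2 s.
2. the lid is snapped fully home at both ends, the muffins inside (all of step 1 and z of lid_end_a in the frame of tub_mouth between 0.0015 and 0.0065 m and z of lid_end_b in the frame of tub_mouth between 0.0015 and 0.0065 m and x of lid_grip in the frame of tub_mouth between -0.006 and 0.006 m and y of lid_grip in the frame of tub_mouth between -0.006 and 0.006 m), for 0.2 s.
3. the closed box is lifted at least 20 mm off the table by the lid (height (world z) of tub_mouth above 0.082 m and contact force between the fingers and lid above 0.5 N and z of lid_end_a in the frame of tub_mouth between 0.0015 and 0.0065 m and z of lid_end_b in the frame of tub_mouth between 0.0015 and 0.0065 m and x of lid_grip in the frame of tub_mouth between -0.006 and 0.006 m and y of lid_grip in the frame of tub_mouth between -0.006 and 0.006 m), for 0.1 s.
At the end, for the whole second after the job is handed in: All muffins are in the box, the lid's top is 4 +-2.5 mm over the rim at both ends and centred within 6 mm, and the box stands flat on the tray's floor within 28 mm of the tray's middle across and 45 mm along, lengthwise within 0.2 rad, at rest (all of step 2 and x of tub_mouth in the frame of tray between -0.028 and 0.028 m and y of tub_mouth in the frame of tray between -0.045 and 0.045 m and z of tub_mouth in the frame of tray between 0.062 and 0.068 m and angle between tub_mouth's own z axis and vertical below 0.04 rad and angle between the x axis of tub_mouth and the y axis of tray, either way round below 0.2 rad and linear speed of each of tub, lid below 0.02 m/s); the robot touches nothing.
It fails at once if one of the bystanders is moved by more than 3 cm (distance of any of honey_jar, salt_shaker, pepper_shaker, jam_red, jam_purple, orange from where it was at the start of the episode above 0.03 m).
Of muffin_1, muffin_2, muffin_3, muffin_4 only 3 to 4 are there at a start; the rules pass over those that are not, and their reading is None.
At some moment in a run one of lid, tub may be knocked a few centimetres aside while the robot is not near it.
Once in a run the grip may slacken for a moment while it holds something.
It also fails if it takes over 200 s, if anything falls off the work surface, if the arm or the gripper's body presses on something with over 40 N, if the wrist force passes 120 N, or if a joint passes its speed limit or range.

ROBOT

A 6-joint arm with a two-finger parallel gripper is mounted at the origin on a cart in front of the work surface, level with it; the furniture and walls round the work are solid. World frame = base frame: x ahead of the robot, y to its left, z up, the work surface at z = 0. Lengths are in m, angles in rad, forces in N, time in s.
With the tool pointing down it reaches from about 0.275 to 0.825 m from the base axis. Payload 5.2 kg.
Tool frame: the origin (TCP) lies between the finger pads; the fingertips stand 25 mm ahead of it and the grasp point (between the pads) lies 6 mm ahead of it; z points along the fingers, y is the line along which they close (so a half turn about z gives the same grasp; the last joint's range is limited). The gripper opens to 93 mm and grips with 3 to 60 N. Pads are 15 mm wide; open, the fingers measure 128 mm over their backs; the gripper's body (75 mm by 188 mm) begins 65 mm behind the grasp point.
Start: joints at [-1.324, 0.259, 1.535, -0, 1.348, -0.203], TCP at [0.239, -0.495, 0.244] pointing down, gripper open.
Joint ranges: [-3.14, 3.14], [-0.91, 2.08], [0.19, 2.58], [-1.22, 4.36], [0.22, 2.71], [-3.12, 3.12]. Speed limits (rad/s): [2.57, 2.57, 3.14, 3.14, 3.14, 3.14].

INTERFACE

Orientations are given as a unit quaternion [w, x, y, z].
In Python, from cell import * gives the robot as it stands. The module is installed in compiled form; this text tells all that it offers.
- The arm moves only by the tool play_rows, never from a script. Its argument "deltas" is a list of rows, each a list of 2 entries, a list of its own where there are three numbers: the shift along the world's x, y, z each as a share of 0.04 m, from -1 to 1, then the turn, a rotation vector about the world's x, y, z each as a share of pi rad, from -1 to 1. In form: [[[tx, ty, tz], [ax, ay, az]], ...]. A call has 1 to 8 rows; each row shifts and turns the commanded pose from where the row before left it; what a row does not reach is not made up. A row lasts 1/12 s, in which the tool goes at most 41.7 mm and 7.16 degrees, less where a joint would pass 70% of its speed; a pose out of reach is approached as far as the arm can. A call with a number of a shift or a turn outside -1 to 1 is refused whole. A call with a gripper value outside its range is refused whole. "fingers" is the gripper's target within -1 to 1 (fully open at 1, half-way at 0, shut at -1), set as the call begins (left out, the last holds). The fingers move at their own pace and stop on an object; "force" is the grip in N (left out, the last holds). Time passes only in rows, so rows that do not move let the fingers close. It gives the time, the measured TCP pose, the force, the opening and the grip force at its end, in the units of the state.
- get_obs(): the state, without advancing time (a new reading comes with each control period).
- grab_frame(name): name is "scene" or "side" or "wrist"; returns a dict with "frame" (400x640x3 uint8, blue, green, red), "mtx" (3x3 intrinsics, pixels), "R" (3x3) and "t" (3): a world point X has camera coordinates R X + t. Camera axes: x right, y down, z forward; pixel columns grow to the right and rows downward; lengths in m; the calibration is good to about 2 mm. A picture is of the moment at which its call begins. There is no depth.
- job_done(): hands the job in; it is judged then, once.
Trained networks look in a picture, given as the dict that the camera call returned (one of the last four; its "shot" number tells which), for a name from the list of things; names that differ only in an ending like _2 or _b are one class to them, and where a whole thing is asked for, a point or a joint stands for the part that bears it (a point fixed in the world has none). Each returns a list of dicts, best first, with "score" (0 to 1); they miss things now and then, are a little off and sometimes report something else, mostly with a low value. They report only what shows in the picture. A call takes as long as a camera call. They do not tell look-alikes from the thing itself.
- regions_of(picture, thing): "mask" (400x640 bool, what is visible of it).
- place_of(picture, thing): "point" ([x, y, z] in m, in the coordinates of the camera as it stood for that picture, good to about 4 mm: a listed point, or the origin of a listed thing).
The state is a dict: "clock": time; "joints": joint angles; "joint_vel": joint speeds; "effort": joint torques, N m; "tool_pos": TCP position; "tool_rot": TCP orientation; "ft_force": force on the tool from outside, world axes, zero at the start; "torque": the same for the moment, N m; "finger_gap": finger opening in m; "grip_force": force on a finger pad.
Only numpy, scipy, OpenCV 4.12 (cv2) and the standard library are available. Lean on these libraries where they do the work, as an engineer would, in place of code of your own. Each camera call takes 0.05 s, during which the arm holds its last target. There are 200 camera calls.

## Working session

There is one attempt and no reset: what is moved stays moved. The work goes in short steps, Python scripts to look and compute and a tool call to move; the robot and the scene stay as the last step left them, time stands still between calls to the robot, and variables do not carry over. Pictures are saved under pics/ and viewed, at most 14 in all, crops included, and the job is handed in when it is done.

Besides the shell and the picture viewer there is one more tool, called after "Emit:" as name(argument=value, ...), one argument or row to a line, values as JSON. play_rows: Moves the arm, as the interface text tells. Shift numbers are shares of 0.04 m and turn numbers shares of pi rad, none past 1 either way. Its arguments: {"type":"object","properties":{"deltas":{"type":"array"},"fingers":{"type":"number"},"force":{"type":"number"}},"required":["deltas"]}

```bash
mkdir -p pics; cat > h.py <<'E'
from cell import *
import numpy as np, cv2
def w(p,pt):
    return np.array(p["R"]).T@(np.array(pt)-np.array(p["t"]))
def px(p,X):
    c=np.array(p["R"])@np.array(X)+np.array(p["t"]); q=np.array(p["mtx"])@c; return (q[:2]/q[2]).round().astype(int).tolist()
def find(p,names,n=1,s=0.2):
    for nm in names:
        for r in place_of(p,nm)[:n]:
            if r["score"]>s:
                X=w(p,r["point"]); print(nm,round(r["score"],2),X.round(3).tolist(),px(p,X))
def ray(p,u,v,z):
    d=np.array(p["R"]).T@np.linalg.inv(np.array(p["mtx"]))@[u,v,1]; c=-np.array(p["R"]).T@np.array(p["t"])
    return (c+d*(z-c[2])/d[2])
E
python3 - <<'E'
from h import *
o=get_obs();print(o["clock"],o["tool_pos"],o["tool_rot"],o["finger_gap"])
ims=[]
for c in ["scene","side"]:
    p=grab_frame(c);cv2.imwrite(f"pics/{c}0.png",p["frame"]);print(c)
    find(p,["muffin_1_c"],8);find(p,["tub_mouth","lid_grip","mould","tray","clip_a","lid_end_a"],3)
    find(p,["honey_jar","salt_shaker","pepper_shaker","jam_red","jam_purple","orange"],2)
E
```

```text
0.0 [ 0.23900869 -0.49478756  0.24283608] [-9.09414953e-04  9.74816802e-01  2.23005322e-01 -2.81764956e-05] 0.09314444974626121
scene
muffin_1_c 0.62 [0.47, 0.306, 0.022] [261, 196]
tub_mouth 0.8 [0.519, -0.088, 0.064] [324, 221]
mould 0.69 [0.502, 0.34, 0.001] [266, 196]
tray 0.6 [0.526, -0.357, 0.002] [379, 277]Traceback (most recent call last):
  File "<stdin>", line 6, in <module>
  File "h.py", line 9, in find
    for r in place_of(p,nm)[:n]:
             ~~~~~~~~^^^^^^
ValueError: it knows: honey_jar, jam_purple, jam_red, lid_end, lid_grip, mould, muffin_1, muffin_2, muffin_3, muffin_4, orange, pepper_shaker, salt_shaker, tray, tub_mouth
```

View pics/scene0.png

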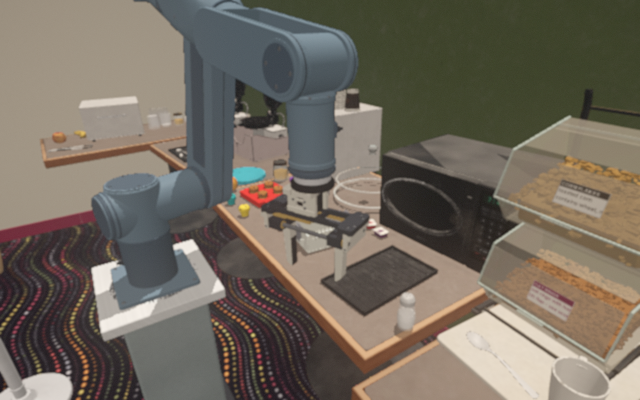

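The scene view shows the mould at (262,193), the box half hidden by the gripper at (320,230), the tray at (380,277) and a turquoise thing at (248,175). Next is the side camera.

```bash
python3 - <<'E'
from h import *
p=grab_frame("side");cv2.imwrite("pics/side0.png",p["frame"])
find(p,["muffin_1"],8);find(p,["tub_mouth","lid_grip","mould","tray","lid_end"],3)
find(p,["honey_jar","salt_shaker","pepper_shaker","jam_red","jam_purple","orange"],2)
E
```

```text
Traceback (most recent call last):
  File "h.py", line 9, in find
    for r in place_of(p,nm)[:n]:
             ~~~~~~~~^^^^^^
ValueError: it knows: honey_jar, jam_purple, jam_red, lid_end, lid_grip, mould, muffin_1, muffin_2, muffin_3, muffin_4, orange, pepper_shaker, salt_shaker, tray, tub_mouth
```

View pics/side0.png

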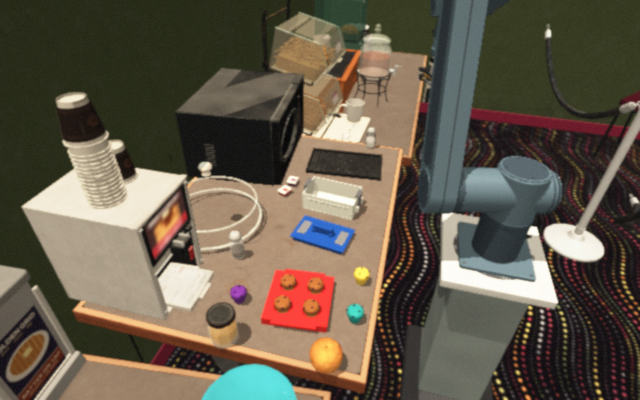

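The side view shows four brown muffins in the red mould at (288,282), (316,284), (282,303) and (311,307). The purple (239,294), yellow (362,275) and turquoise (356,312) muffins outside it are look-alikes and not meant. The lid is at (323,233), the box at (332,198) and the tray at (345,163).

```bash
sed -i 's/^    for nm in names:/    for nm in names:\n      try: R=place_of(p,nm)\n      except Exception as e: print(nm,"err",str(e)[:60]); continue\n      if 1:/; s/for r in place_of(p,nm)\[:n\]/for r in R[:n]/' h.py; python3 - <<'E'
from h import *
p=grab_frame("side")
find(p,["muffin_1_c"],8);find(p,["tub_mouth","lid_grip","mould","tray","lid_end_a"],3)
find(p,["honey_jar","salt_shaker","pepper_shaker","jam_red","jam_purple","orange"],1)
f=p["frame"]
c=cv2.resize(f[140:360,190:420],None,fx=2.6,fy=2.6,interpolation=cv2.INTER_CUBIC);cv2.imwrite("pics/crop0.png",c)
E
```

```text
muffin_1_c 0.47 [0.475, 0.301, 0.027] [315, 285]
tub_mouth 0.62 [0.518, -0.082, 0.062] [332, 190]
lid_grip 0.66 [0.519, -0.082, 0.062] [332, 190]
lid_grip 0.65 [0.514, 0.084, 0.028] [321, 229]
mould 0.84 [0.504, 0.345, 0.0] [299, 302]
mould 0.68 [0.643, 0.488, -0.007] [226, 338]
tray 0.8 [0.528, -0.358, -0.001] [345, 164]
lid_end_a 0.95 [0.567, 0.073, 0.019] [305, 226]
lid_end_a 0.57 [0.445, 0.094, 0.019] [342, 238]
honey_jar 0.86 [0.644, 0.489, -0.005] [225, 338]
salt_shaker 0.61 [0.726, 0.227, -0.007] [238, 256]
pepper_shaker 0.68 [0.459, -0.537, -0.006] [369, 147]
jam_red 0.67 [0.692, -0.101, -0.0] [285, 193]
jam_purple 0.55 [0.685, -0.167, -0.006] [292, 185]
orange 0.84 [0.401, 0.492, -0.001] [324, 363]
```

View pics/crop0.png

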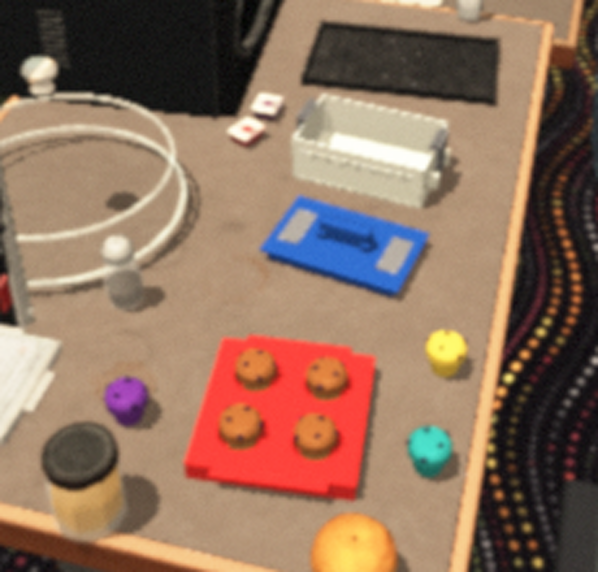

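Confirmed: the four brown muffins in the red mould, at crop (255,368), (327,376), (240,425) and (316,435), are the ones meant. The purple, yellow and turquoise ones are not. I'm now moving above the mould for a wrist view.

Emit:
play_rows(
  deltas=[
    [[0.2,0.8,0.1],[0,0,0.015]],
    [[0.2,0.8,0.1],[0,0,0.015]],
    [[0.2,0.8,0.1],[0,0,0.015]],
    [[0.2,0.8,0.1],[0,0,0.015]],
    [[0.2,0.8,0.1],[0,0,0.015]],
    [[0.2,0.8,0.1],[0,0,0.015]],
    [[0.2,0.8,0.1],[0,0,0.015]],
    [[0.2,0.8,0.1],[0,0,0.015]],
  ],
  fingers=1,
)

```text
clock: 1.67
tool_pos: [0.3032, -0.2378, 0.276]
tool_rot: [0.0, 0.915, 0.403, 0.0]
ft_force: [0.3, -0.5, 0.6]
finger_gap: 0.0931
grip_force: 0.0
```

Emit:
play_rows(
  deltas=[
    [[0.2,0.8,0.1],[0,0,0.015]],
    [[0.2,0.8,0.1],[0,0,0.015]],
    [[0.2,0.8,0.1],[0,0,0.015]],
    [[0.2,0.8,0.1],[0,0,0.015]],
    [[0.2,0.8,0.1],[0,0,0.015]],
    [[0.2,0.8,0.1],[0,0,0.015]],
    [[0.2,0.8,0.1],[0,0,0.015]],
    [[0.2,0.8,0.1],[0,0,0.015]],
  ],
)

```text
clock: 2.33
tool_pos: [0.3671, 0.0184, 0.3082]
tool_rot: [0.0, 0.824, 0.567, 0.0]
ft_force: [1.6, 0.6, 0.4]
finger_gap: 0.093
grip_force: 0.0
```

Emit:
play_rows(
  deltas=[
    [[0.2,0.8,0],[0,0,0.015]],
    [[0.2,0.8,0],[0,0,0.015]],
    [[0.2,0.8,0],[0,0,0.015]],
    [[0.2,0.8,0],[0,0,0.015]],
    [[0.2,0.8,0],[0,0,0.015]],
    [[0.2,0.8,0],[0,0,0.015]],
    [[0.2,0.8,0],[0,0,0.015]],
    [[0.2,0.8,0],[0,0,0.015]],
  ],
)

```text
clock: 3.0
tool_pos: [0.4311, 0.2745, 0.3077]
tool_rot: [0.0, 0.703, 0.712, 0.0]
ft_force: [1.2, -0.1, -0.5]
finger_gap: 0.093
grip_force: 0.0
```

```bash
cat >> h.py <<'E'
def st():
    o=get_obs(); from scipy.spatial.transform import Rotation as Ro
    q=o["tool_rot"]; M=Ro.from_quat([q[1],q[2],q[3],q[0]]).as_matrix(); y=M[:,1]
    print("t",round(o["clock"],2),"tcp",np.round(o["tool_pos"],4).tolist(),"yawy",round(np.degrees(np.arctan2(y[1],y[0])),1),"z",M[:,2].round(3).tolist(),"gap",round(o["finger_gap"],4),"grip",round(o["grip_force"],1),"F",np.round(o["ft_force"],1).tolist(),"q",np.round(o["joints"],2).tolist())
def seg(p,lo,hi,z,amin=60):
    m=cv2.inRange(cv2.cvtColor(p["frame"],cv2.COLOR_BGR2HSV),lo,hi)
    m=cv2.morphologyEx(m,cv2.MORPH_CLOSE,np.ones((5,5)))
    n,l,s,c=cv2.connectedComponentsWithStats(m)
    for i in range(1,n):
        if s[i,4]>amin: print("seg",s[i].tolist(),ray(p,*c[i],z).round(4).tolist())
    return m
E
python3 - <<'E'
from h import *
st()
p=grab_frame("wrist");cv2.imwrite("pics/w1.png",p["frame"])
print("cam",(-np.array(p["R"]).T@np.array(p["t"])).round(3))
find(p,["muffin_1_c"],8);find(p,["mould","tub_mouth","lid_grip"],2)
p=grab_frame("scene");find(p,["tub_mouth","lid_grip"],2);find(p,["lid_end_a"],2);find(p,["muffin_1_c"],6)
E
```

```text
t 3.0 tcp [0.4311, 0.2745, 0.3077] yawy 0.7 z [0.0, -0.0, -1.0] gap 0.093 grip 0.0 F [1.2, -0.1, -0.5] q [0.35, 0.15, 1.51, -0.0, 1.48, 0.34]
cam [0.429 0.341 0.448]
muffin_1_c 0.69 [0.47, 0.306, 0.025] [349, 145]
mould 0.84 [0.503, 0.342, 0.001] [375, 115]
lid_grip 0.68 [0.506, 0.079, 0.03] [371, 315]
tub_mouth 0.75 [0.517, -0.091, 0.063] [324, 221]
lid_grip 0.93 [0.509, 0.079, 0.031] [297, 212]
lid_end_a 0.88 [0.57, 0.072, 0.016] [313, 212]
lid_end_a 0.87 [0.445, 0.085, 0.018] [281, 219]
muffin_1_c 0.55 [0.472, 0.3, 0.025] [262, 195]
muffin_1_c 0.3 [0.508, 0.08, 0.032] [297, 212]
```

View pics/w1.png

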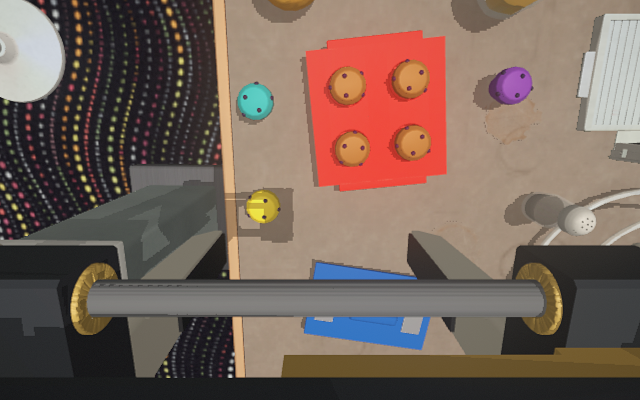

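The wrist view shows the four brown muffins at (347,86), (411,79), (351,148) and (413,142), with the lid partly hidden at (370,305). I'll refine their positions by colour.

```bash
python3 - <<'E'
from h import *
p=grab_frame("wrist")
hsv=cv2.cvtColor(p["frame"],cv2.COLOR_BGR2HSV);print(hsv[80,345],hsv[130,380],hsv[190,480])
p["frame"][:50]=0;p["frame"][190:]=0;p["frame"][:,:310]=0;p["frame"][:,440:]=0
m=seg(p,(8,60,50),(28,255,255),0.033,300)
print(np.degrees(np.arctan2(ray(p,445,37,.022)[1]-ray(p,446,175,.022)[1],ray(p,445,37,.022)[0]-ray(p,446,175,.022)[0])))
E
```

```text
[ 15 151 215] [  2 190 240] [ 14  61 168]
seg [392, 57, 37, 38, 1107] [0.5363, 0.3828, 0.033]
seg [329, 64, 37, 38, 1074] [0.4643, 0.3748, 0.033]
seg [310, 110, 130, 80, 1149] [0.4939, 0.2654, 0.033]
seg [395, 122, 36, 36, 985] [0.5443, 0.311, 0.033]
seg [335, 129, 35, 35, 946] [0.4726, 0.303, 0.033]
95.95205191856354
```

Emit:
play_rows(
  deltas=[
    [[0.26,0.18,-0.8],[0,0,0]],
    [[0.26,0.18,-0.9],[0,0,0]],
    [[0.26,0.18,-0.9],[0,0,0]],
    [[0.26,0.18,-0.9],[0,0,0]],
    [[0,0,-0.9],[0,0,0]],
    [[0,0,-0.9],[0,0,0]],
    [[0,0,-0.5],[0,0,0]],
    [[0,0,0],[0,0,0]],
  ],
  fingers=0.25,
)

```text
clock: 4.22
tool_pos: [0.4696, 0.2996, 0.071]
tool_rot: [-0.002, 0.704, 0.71, -0.004]
ft_force: [-0.1, -0.2, 0.6]
finger_gap: 0.058
grip_force: 0.0
```

```bash
python3 - <<'E'
from h import *
st()
p=grab_frame("wrist");cv2.imwrite("pics/w2.png",p["frame"][:,80:])
E
```

```text
t 4.22 tcp [0.4696, 0.2996, 0.071] yawy 0.5 z [-0.009, -0.003, -1.0] gap 0.058 grip 0.0 F [-0.1, -0.2, 0.6] q [0.37, 0.45, 1.72, -0.0, 0.98, 0.36]
```

View pics/w2.png

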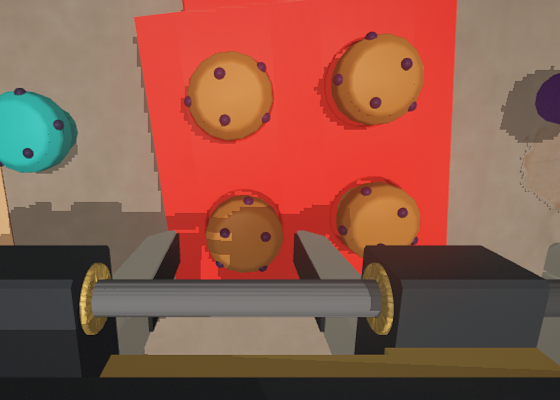

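The fingers straddle the muffin at (245,232) with clearance to its neighbour at (378,218). Next: correct 3 mm, lower, grip and lift.

Emit:
play_rows(
  deltas=[
    [[0.08,0.08,-0.26],[0,0,0]],
    [[0,0,-0.26],[0,0,0]],
    [[0,0,0],[0,0,0]],
    [[0,0,0],[0,0,0]],
  ],
)

```text
clock: 4.6
tool_pos: [0.4762, 0.3048, 0.0552]
tool_rot: [0.0, 0.704, 0.711, 0.0]
ft_force: [-0.3, -0.2, -0.1]
finger_gap: 0.0581
grip_force: 0.0
```

Emit:
play_rows(
  deltas=[
    [[0,0,0],[0,0,0]],
    [[0,0,0],[0,0,0]],
    [[0,0,0],[0,0,0]],
    [[0,0,0],[0,0,0]],
    [[0,0,0.4],[0,0,0]],
    [[0,0,0.8],[0,0,0]],
    [[0,0,1],[0,0,0]],
    [[0,0,1],[0,0,0]],
  ],
  fingers=-1,
  force=20,
)

```text
clock: 5.27
tool_pos: [0.4751, 0.3043, 0.1836]
tool_rot: [-0.0, 0.704, 0.711, -0.001]
ft_force: [2.1, 0.4, -0.9]
finger_gap: 0.0409
grip_force: 20.0
```

Emit:
play_rows(
  deltas=[
    [[0,-1,0.8],[0,0,0]],
    [[0,-1,0.8],[0,0,0]],
    [[0,-1,0.4],[0,0,0]],
    [[0,-1,0.3],[0,0,0]],
    [[0,-1,0],[0,0,0]],
    [[0,-1,0],[0,0,0]],
    [[0,-1,0],[0,0,0]],
    [[0,-1,0],[0,0,0]],
  ],
)

```text
clock: 5.93
tool_pos: [0.4755, -0.0007, 0.2628]
tool_rot: [0.0, 0.703, 0.711, 0.0]
ft_force: [-0.1, 0.0, -0.9]
finger_gap: 0.041
grip_force: 20.0
```

Emit:
play_rows(
  deltas=[
    [[0,-0.8,0],[0,0,0]],
    [[0,-0.8,0],[0,0,0]],
    [[0,-0.8,0],[0,0,0]],
    [[0,0,0],[0,0,0]],
  ],
)

```text
clock: 6.27
tool_pos: [0.476, -0.1002, 0.2624]
tool_rot: [0.001, 0.705, 0.709, -0.001]
ft_force: [-0.6, -0.8, 0.1]
finger_gap: 0.0408
grip_force: 20.0
```

```bash
python3 - <<'E'
from h import *
st()
p=grab_frame("wrist");cv2.imwrite("pics/w3.png",p["frame"]);find(p,["lid_grip","lid_end_a","tub_mouth"],3)
E
```

```text
t 6.27 tcp [0.476, -0.1002, 0.2624] yawy 0.3 z [0.0, -0.003, -1.0] gap 0.0408 grip 20.0 F [-0.6, -0.8, 0.1] q [-0.44, 0.13, 1.65, -0.0, 1.36, -0.44]
lid_end_a 0.74 [0.571, 0.08, 0.018] [413, -2]
tub_mouth 0.88 [0.518, -0.084, 0.063] [360, 167]
```

View pics/w3.png

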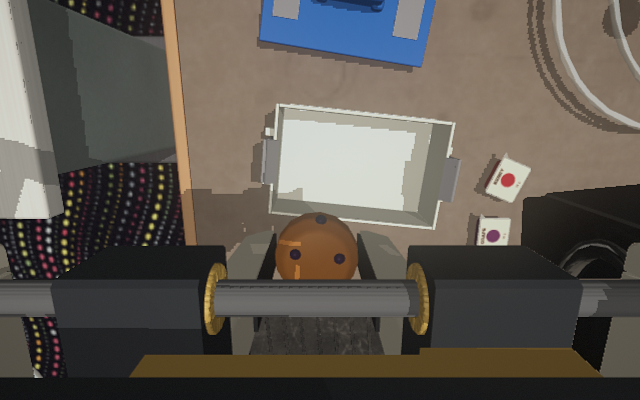

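The box's rim corners are at (278,104), (455,123), (434,229) and (270,212). The muffin is firmly held.

```bash
python3 - <<'E'
from h import *
p=grab_frame("wrist")
P=[ray(p,u,v,.062)[:2] for u,v in [(278,104),(455,123),(434,229),(270,212)]]
P=np.array(P);print(P.round(3).tolist(),P.mean(0))
e=(P[1]+P[2]-P[0]-P[3])/2;n=(P[0]+P[1]-P[2]-P[3])/2
a=np.arctan2(e[1],e[0]);print(np.linalg.norm(e),np.linalg.norm(n),np.degrees(a))
c=P.mean(0)
for x in (.037,-.037):
  for y in (.026,-.026): print(x,y,(c+[x*np.cos(a)-y*np.sin(a),x*np.sin(a)+y*np.cos(a)]).round(4))
E
```

```text
[[0.438, -0.018], [0.608, -0.034], [0.597, -0.141], [0.428, -0.124]] [ 0.51748246 -0.07916971]
0.1706036466584992 0.10749516627321447 -5.503557859006706
0.037 0.026 [ 0.5568 -0.0568]
0.037 -0.026 [ 0.5518 -0.1086]
-0.037 0.026 [ 0.4831 -0.0497]
-0.037 -0.026 [ 0.4782 -0.1015]
```

Emit:
play_rows(
  deltas=[
    [[0.12,-0.1,-0.6],[0,0,-0.033]],
    [[0,0,-0.9],[0,0,0]],
    [[0,0,-0.9],[0,0,0]],
    [[0,0,-0.9],[0,0,0]],
    [[0,0,-0.8],[0,0,0]],
    [[0,0,-0.6],[0,0,0]],
    [[0,0,-0.4],[0,0,0]],
    [[0,0,0],[0,0,0]],
  ],
)

```text
clock: 7.18
tool_pos: [0.4785, -0.0964, 0.0553]
tool_rot: [-0.003, 0.739, 0.674, -0.001]
ft_force: [-0.7, -0.1, -0.9]
finger_gap: 0.0408
grip_force: 20.0
```

```bash
python3 -c "
from h import *
st()"
```

```text
t 7.18 tcp [0.4785, -0.0964, 0.0553] yawy -5.2 z [-0.006, 0.003, -1.0] gap 0.0408 grip 20.0 F [-0.7, -0.1, -0.9] q [-0.43, 0.37, 1.91, 0.0, 0.87, -0.34]
```

Emit:
play_rows(
  deltas=[
    [[0.06,-0.2,-0.04],[0,0,0]],
    [[0,0,0],[0,0,0]],
    [[0,0,0],[0,0,0]],
  ],
)

```text
clock: 7.43
tool_pos: [0.4847, -0.1076, 0.0583]
tool_rot: [0.002, 0.739, 0.673, 0.001]
ft_force: [0.7, -0.3, 0.3]
finger_gap: 0.0411
grip_force: 20.0
```

Emit:
play_rows(
  deltas=[
    [[0,0,0],[0,0,0]],
    [[0,0,0],[0,0,0]],
    [[0,0,0],[0,0,0]],
    [[0,0,0.4],[0,0,0]],
    [[0,0,0.8],[0,0,0]],
    [[0,0,0.9],[0,0,0]],
    [[0,0.5,0.8],[0,0,0]],
    [[0,0.5,0],[0,0,0]],
  ],
  fingers=0.08,
)

```text
clock: 8.1
tool_pos: [0.4868, -0.0685, 0.1795]
tool_rot: [0.005, 0.74, 0.672, 0.003]
ft_force: [0.4, -0.9, -0.7]
finger_gap: 0.0501
grip_force: 0.0
```

Emit:
play_rows(
  deltas=[
    [[0,1,0],[0,0,0]],
    [[0,1,0],[0,0,0]],
    [[0,1,0],[0,0,0]],
    [[0,1,0],[0,0,0]],
    [[0,1,0],[0,0,0]],
    [[0,1,0],[0,0,0]],
    [[0,1,0],[0,0,0]],
    [[0,1,0],[0,0,0]],
  ],
  fingers=0.25,
)

```text
clock: 8.77
tool_pos: [0.4827, 0.2551, 0.1733]
tool_rot: [0.0, 0.739, 0.673, 0.0]
ft_force: [1.0, -0.6, 0.3]
finger_gap: 0.0578
grip_force: 0.0
```

Emit:
play_rows(
  deltas=[
    [[-0.2,1,0],[0,0,0]],
    [[-0.2,1,0],[0,0,0]],
    [[0,0.8,0],[0,0,0]],
    [[0,0.2,0],[0,0,0]],
    [[0,0,-0.6],[0,0,0]],
    [[0,0,-0.9],[0,0,0]],
    [[0,0,-0.6],[0,0,0]],
    [[0,0,0],[0,0,0]],
  ],
)

```text
clock: 9.43
tool_pos: [0.4638, 0.3708, 0.0837]
tool_rot: [-0.001, 0.739, 0.673, -0.005]
ft_force: [-0.6, -0.5, -0.5]
finger_gap: 0.0582
grip_force: 0.0
```

```bash
python3 - <<'E'
from h import *
st()
p=grab_frame("scene");find(p,["tub_mouth","lid_grip"],2)
E
```

```text
t 9.43 tcp [0.4638, 0.3708, 0.0837] yawy -5.4 z [-0.009, -0.005, -1.0] gap 0.0582 grip 0.0 F [-0.6, -0.5, -0.5] q [0.49, 0.49, 1.62, -0.0, 1.05, 0.58]
tub_mouth 0.62 [0.515, -0.089, 0.063] [324, 221]
lid_grip 0.7 [0.45, -0.535, -0.0] [403, 326]
lid_grip 0.62 [0.511, 0.081, 0.033] [297, 211]
```

Emit:
play_rows(
  deltas=[
    [[0,0.1,-0.4],[0,0,0]],
    [[0,0,-0.38],[0,0,0]],
    [[0,0,0],[0,0,0]],
    [[0,0,0],[0,0,0]],
  ],
)

```text
clock: 9.92
tool_pos: [0.4679, 0.3771, 0.059]
tool_rot: [0.0, 0.74, 0.673, 0.001]
ft_force: [0.1, 0.2, 0.4]
finger_gap: 0.0581
grip_force: 0.0
```

Emit:
play_rows(
  deltas=[
    [[0,0,0],[0,0,0]],
    [[0,0,0],[0,0,0]],
    [[0,0,0],[0,0,0]],
    [[0,0,0],[0,0,0]],
    [[0,0,0.4],[0,0,0]],
    [[0,0,0.8],[0,0,0]],
    [[0,0,1],[0,0,0]],
    [[0,0,0.8],[0,0,0]],
  ],
  fingers=-1,
)

```text
clock: 10.58
tool_pos: [0.4672, 0.3771, 0.1798]
tool_rot: [0.0, 0.739, 0.673, 0.0]
ft_force: [1.2, 0.4, -0.2]
finger_gap: 0.0405
grip_force: 20.0
```

Emit:
play_rows(
  deltas=[
    [[0.05,-1,0],[0,0,0]],
    [[0.05,-1,0],[0,0,0]],
    [[0.05,-1,0],[0,0,0]],
    [[0.05,-1,0],[0,0,0]],
    [[0.05,-1,0],[0,0,0]],
    [[0.05,-1,0],[0,0,0]],
    [[0.05,-1,0],[0,0,0]],
    [[0.05,-1,0],[0,0,0]],
  ],
)

```text
clock: 11.25
tool_pos: [0.4829, 0.0552, 0.178]
tool_rot: [0.0, 0.739, 0.673, 0.0]
ft_force: [0.4, -0.5, -1.4]
finger_gap: 0.0405
grip_force: 20.0
```

Emit:
play_rows(
  deltas=[
    [[0.1,-1,0],[0,0,0]],
    [[0.05,-0.9,0],[0,0,0]],
    [[0,-0.5,0],[0,0,0]],
    [[0,-0.3,0],[0,0,0]],
    [[0,0,0],[0,0,0]],
    [[0,0,0],[0,0,0]],
  ],
)

```text
clock: 11.75
tool_pos: [0.489, -0.0507, 0.1776]
tool_rot: [-0.0, 0.74, 0.673, 0.0]
ft_force: [-0.0, 0.1, -1.0]
finger_gap: 0.0405
grip_force: 20.0
```

```bash
python3 - <<'E'
from h import *
st()
p=grab_frame("scene");find(p,["tub_mouth","lid_grip"],1)
E
```

```text
t 11.75 tcp [0.489, -0.0507, 0.1776] yawy -5.4 z [-0.0, 0.001, -1.0] gap 0.0405 grip 20.0 F [-0.0, 0.1, -1.0] q [-0.33, 0.21, 1.77, 0.0, 1.16, -0.24]
tub_mouth 0.63 [0.519, -0.091, 0.062] [325, 222]
lid_grip 0.64 [0.509, 0.081, 0.031] [297, 211]
```

Emit:
play_rows(
  deltas=[
    [[-0.05,-0.03,-0.6],[0,0,0]],
    [[0,0,-0.9],[0,0,0]],
    [[0,0,-0.8],[0,0,0]],
    [[0,0,-0.5],[0,0,0]],
    [[0,0,-0.2],[0,0,0]],
    [[0,0,0],[0,0,0]],
    [[0,0,0],[0,0,0]],
    [[0,0,0],[0,0,0]],
  ],
)

```text
clock: 12.57
tool_pos: [0.488, -0.0517, 0.0584]
tool_rot: [0.001, 0.739, 0.674, 0.0]
ft_force: [1.2, 0.2, -0.9]
finger_gap: 0.0409
grip_force: 20.0
```

Emit:
play_rows(
  deltas=[
    [[0,0,0],[0,0,0]],
    [[0,0,0],[0,0,0]],
    [[0,0,0],[0,0,0]],
    [[0,0,0.4],[0,0,0]],
    [[0,0,0.8],[0,0,0]],
    [[0,0,0.9],[0,0,0]],
    [[0,0,0.8],[0,0,0]],
    [[0,0,0.1],[0,0,0]],
  ],
  fingers=0.08,
)

```text
clock: 13.23
tool_pos: [0.4903, -0.0532, 0.1836]
tool_rot: [0.005, 0.739, 0.673, 0.003]
ft_force: [0.7, -0.0, 0.8]
finger_gap: 0.0502
grip_force: 0.0
```

Emit:
play_rows(
  deltas=[
    [[0.2,1,0],[0,0,0]],
    [[0.2,1,0],[0,0,0]],
    [[0.2,1,0],[0,0,0]],
    [[0.2,1,0],[0,0,0]],
    [[0.2,1,0],[0,0,0]],
    [[0.2,1,0],[0,0,0]],
    [[0.2,1,0],[0,0,0]],
    [[0,1,0],[0,0,0]],
  ],
  fingers=0.25,
)

```text
clock: 13.9
tool_pos: [0.5441, 0.2698, 0.1772]
tool_rot: [0.0, 0.74, 0.673, 0.0]
ft_force: [1.1, -0.5, -0.1]
finger_gap: 0.0579
grip_force: 0.0
```

Emit:
play_rows(
  deltas=[
    [[0.05,0.7,0],[0,0,0]],
    [[0,0.3,0],[0,0,0]],
    [[0,0,-0.5],[0,0,0]],
    [[0,0,-0.9],[0,0,0]],
    [[0,0,-0.7],[0,0,0]],
    [[0,0,-0.2],[0,0,0]],
    [[0,0,0],[0,0,0]],
    [[0,0,0],[0,0,0]],
  ],
)

```text
clock: 14.57
tool_pos: [0.5456, 0.3073, 0.0861]
tool_rot: [0.0, 0.74, 0.673, -0.0]
ft_force: [-0.3, 0.3, 1.1]
finger_gap: 0.058
grip_force: 0.0
```

```bash
python3 - <<'E'
from h import *
st()
p=grab_frame("scene");find(p,["tub_mouth","lid_grip"],2)
E
```

```text
t 14.57 tcp [0.5456, 0.3073, 0.0861] yawy -5.4 z [0.0, -0.0, -1.0] gap 0.058 grip 0.0 F [-0.3, 0.3, 1.1] q [0.34, 0.53, 1.54, -0.0, 1.08, 0.43]
tub_mouth 0.97 [0.517, -0.092, 0.062] [325, 222]
lid_grip 0.98 [0.512, 0.081, 0.032] [298, 211]
```

Emit:
play_rows(
  deltas=[
    [[-0.02,0.1,-0.45],[0,0,0]],
    [[0,0,-0.4],[0,0,0]],
    [[0,0,0],[0,0,0]],
    [[0,0,0],[0,0,0]],
  ],
)

```text
clock: 15.05
tool_pos: [0.5445, 0.3118, 0.0523]
tool_rot: [0.0, 0.739, 0.673, 0.0]
ft_force: [-0.5, -0.3, 0.5]
finger_gap: 0.0582
grip_force: 0.0
```

Emit:
play_rows(
  deltas=[
    [[0,0,0],[0,0,0]],
    [[0,0,0],[0,0,0]],
    [[0,0,0],[0,0,0]],
    [[0,0,0],[0,0,0]],
    [[0,0,0.4],[0,0,0]],
    [[0,0,0.8],[0,0,0]],
    [[0,0,1],[0,0,0]],
    [[0,0,0.9],[0,0,0]],
  ],
  fingers=-1,
)

```text
clock: 15.72
tool_pos: [0.544, 0.3117, 0.1771]
tool_rot: [-0.0, 0.739, 0.673, -0.0]
ft_force: [0.7, -0.2, -0.5]
finger_gap: 0.0408
grip_force: 20.0
```

Emit:
play_rows(
  deltas=[
    [[0,-1,0],[0,0,0]],
    [[0,-1,0],[0,0,0]],
    [[0,-1,0],[0,0,0]],
    [[0,-1,0],[0,0,0]],
    [[0,-1,0],[0,0,0]],
    [[0,-1,0],[0,0,0]],
    [[0,-1,0],[0,0,0]],
    [[0,-1,0],[0,0,0]],
  ],
)

```text
clock: 16.38
tool_pos: [0.544, -0.01, 0.176]
tool_rot: [0.0, 0.739, 0.673, 0.0]
ft_force: [0.5, -0.1, -1.4]
finger_gap: 0.0409
grip_force: 20.0
```

Emit:
play_rows(
  deltas=[
    [[0.12,-1,0],[0,0,0]],
    [[0,-0.9,0],[0,0,0]],
    [[0,-0.5,0],[0,0,0]],
    [[0,-0.1,0],[0,0,0]],
    [[0,0,0],[0,0,0]],
    [[0,0,0],[0,0,0]],
  ],
)

```text
clock: 16.88
tool_pos: [0.549, -0.1075, 0.1756]
tool_rot: [-0.0, 0.74, 0.673, 0.0]
ft_force: [-0.3, 0.5, -0.6]
finger_gap: 0.0409
grip_force: 20.0
```

```bash
python3 - <<'E'
from h import *
st()
p=grab_frame("scene");find(p,["tub_mouth","lid_grip"],1)
E
```

```text
t 16.88 tcp [0.549, -0.1075, 0.1756] yawy -5.4 z [-0.0, 0.001, -1.0] gap 0.0409 grip 20.0 F [-0.3, 0.5, -0.6] q [-0.39, 0.33, 1.61, 0.0, 1.2, -0.3]
lid_grip 0.34 [0.689, -0.105, -0.003] [368, 227]
```

Emit:
play_rows(
  deltas=[
    [[0,-0.05,-0.6],[0,0,0]],
    [[0,0,-0.9],[0,0,0]],
    [[0,0,-0.8],[0,0,0]],
    [[0,0,-0.5],[0,0,0]],
    [[0,0,-0.3],[0,0,0]],
    [[0,0,0],[0,0,0]],
    [[0,0,0],[0,0,0]],
    [[0,0,0],[0,0,0]],
  ],
)

```text
clock: 17.7
tool_pos: [0.5496, -0.1093, 0.0519]
tool_rot: [0.0, 0.739, 0.674, 0.0]
ft_force: [-0.2, 0.1, -0.3]
finger_gap: 0.0412
grip_force: 20.0
```

Emit:
play_rows(
  deltas=[
    [[0,0,0],[0,0,0]],
    [[0,0,0],[0,0,0]],
    [[0,0,0],[0,0,0]],
    [[0,0,0.4],[0,0,0]],
    [[0,0,0.8],[0,0,0]],
    [[0,0,1],[0,0,0]],
    [[0,0,0.9],[0,0,0]],
    [[0,0.3,0],[0,0,0]],
  ],
  fingers=0.08,
)

```text
clock: 18.37
tool_pos: [0.5535, -0.1012, 0.1837]
tool_rot: [0.007, 0.74, 0.673, 0.003]
ft_force: [0.8, -0.5, -0.2]
finger_gap: 0.0503
grip_force: 0.0
```

Emit:
play_rows(
  deltas=[
    [[0,1,0],[0,0,0]],
    [[0,1,0],[0,0,0]],
    [[0,1,0],[0,0,0]],
    [[0,1,0],[0,0,0]],
    [[0,1,0],[0,0,0]],
    [[0,1,0],[0,0,0]],
    [[0,1,0],[0,0,0]],
    [[0,1,0],[0,0,0]],
  ],
  fingers=0.25,
)

```text
clock: 19.03
tool_pos: [0.5488, 0.2239, 0.1759]
tool_rot: [0.0, 0.74, 0.673, 0.0]
ft_force: [1.2, -1.5, 0.4]
finger_gap: 0.0584
grip_force: 0.0
```

Emit:
play_rows(
  deltas=[
    [[-0.15,1,0],[0,0,0]],
    [[-0.15,1,0],[0,0,0]],
    [[0,1,0],[0,0,0]],
    [[0,0.8,-0.3],[0,0,0]],
    [[0,0.2,-0.8],[0,0,0]],
    [[0,0,-0.7],[0,0,0]],
    [[0,0,-0.4],[0,0,0]],
    [[0,0,0],[0,0,0]],
  ],
)

```text
clock: 19.7
tool_pos: [0.5341, 0.3811, 0.0829]
tool_rot: [-0.001, 0.739, 0.674, -0.004]
ft_force: [0.2, 0.1, -0.7]
finger_gap: 0.0581
grip_force: 0.0
```

```bash
python3 - <<'E'
from h import *
st()
p=grab_frame("scene");find(p,["tub_mouth","lid_grip"],2)
E
```

```text
t 19.7 tcp [0.5341, 0.3811, 0.0829] yawy -5.3 z [-0.007, -0.004, -1.0] gap 0.0581 grip 0.0 F [0.2, 0.1, -0.7] q [0.45, 0.58, 1.45, -0.0, 1.12, 0.54]
tub_mouth 0.67 [0.514, -0.089, 0.062] [323, 222]
tub_mouth 0.64 [0.692, -0.105, -0.005] [369, 227]
lid_grip 0.94 [0.512, 0.08, 0.029] [298, 212]
```

Emit:
play_rows(
  deltas=[
    [[0,0,-0.47],[0,0,0]],
    [[0,0,-0.4],[0,0,0]],
    [[0,0,0],[0,0,0]],
    [[0,0,0],[0,0,0]],
  ],
)

```text
clock: 20.18
tool_pos: [0.5377, 0.3818, 0.054]
tool_rot: [0.0, 0.74, 0.673, 0.0]
ft_force: [0.5, -0.7, -0.3]
finger_gap: 0.0581
grip_force: 0.0
```

Emit:
play_rows(
  deltas=[
    [[0,0,0],[0,0,0]],
    [[0,0,0],[0,0,0]],
    [[0,0,0],[0,0,0]],
    [[0,0,0],[0,0,0]],
    [[0,0,0.4],[0,0,0]],
    [[0,0,0.8],[0,0,0]],
    [[0,0,1],[0,0,0]],
    [[0,0,0.9],[0,0,0]],
  ],
  fingers=-1,
)

```text
clock: 20.85
tool_pos: [0.5368, 0.3817, 0.1782]
tool_rot: [-0.0, 0.739, 0.673, -0.0]
ft_force: [0.9, 0.7, -0.8]
finger_gap: 0.041
grip_force: 20.0
```

Emit:
play_rows(
  deltas=[
    [[0.05,-1,0],[0,0,0]],
    [[0.05,-1,0],[0,0,0]],
    [[0.05,-1,0],[0,0,0]],
    [[0.05,-1,0],[0,0,0]],
    [[0.05,-1,0],[0,0,0]],
    [[0.05,-1,0],[0,0,0]],
    [[0.05,-1,0],[0,0,0]],
    [[0.05,-1,0],[0,0,0]],
  ],
)

```text
clock: 21.52
tool_pos: [0.5529, 0.06, 0.1772]
tool_rot: [0.0, 0.739, 0.673, 0.0]
ft_force: [0.3, 0.2, -0.4]
finger_gap: 0.0415
grip_force: 20.0
```

Emit:
play_rows(
  deltas=[
    [[0,-1,0],[0,0,0]],
    [[0,-1,0],[0,0,0]],
    [[0,-0.8,0],[0,0,0]],
    [[0,-0.2,0],[0,0,0]],
    [[0,0,0],[0,0,0]],
    [[0,0,0],[0,0,0]],
  ],
)

```text
clock: 22.02
tool_pos: [0.553, -0.0579, 0.1768]
tool_rot: [-0.0, 0.74, 0.673, 0.0]
ft_force: [0.7, 1.1, 0.1]
finger_gap: 0.0407
grip_force: 20.0
```

```bash
python3 - <<'E'
from h import *
st()
p=grab_frame("wrist");find(p,["tub_mouth","lid_grip"],1);cv2.imwrite("pics/w4.png",p["frame"])
p=grab_frame("side");find(p,["tub_mouth","lid_grip"],1)
E
```

```text
t 22.02 tcp [0.553, -0.0579, 0.1768] yawy -5.5 z [-0.0, 0.001, -1.0] gap 0.0407 grip 20.0 F [0.7, 1.1, 0.1] q [-0.31, 0.32, 1.62, 0.0, 1.2, -0.21]
tub_mouth 0.79 [0.517, -0.086, 0.062] [275, 244]
lid_grip 0.79 [0.475, 0.047, 0.029] [207, 75]
tub_mouth 0.82 [0.519, -0.08, 0.063] [332, 190]
lid_grip 0.63 [0.482, 0.052, 0.03] [333, 224]
```

View pics/w4.png

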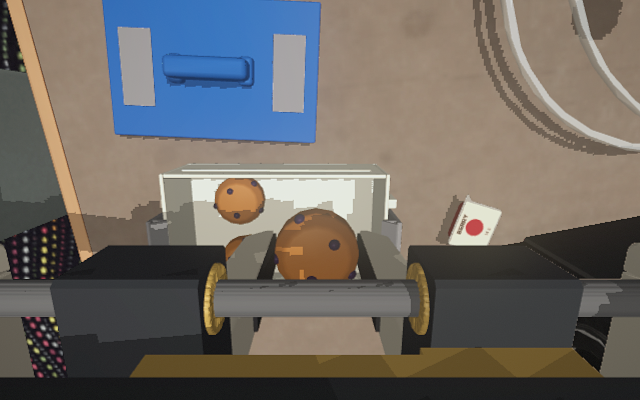

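The lid has been knocked to about (0.478, 0.05), while the box is unmoved. I'll place the last muffin, then view both from above.

Emit:
play_rows(
  deltas=[
    [[0,0,-0.6],[0,0,0]],
    [[0,0,-0.9],[0,0,0]],
    [[0,0,-0.8],[0,0,0]],
    [[0,0,-0.5],[0,0,0]],
    [[0,0,-0.3],[0,0,0]],
    [[0,0,0],[0,0,0]],
    [[0,0,0],[0,0,0]],
    [[0,0,0],[0,0,0]],
  ],
)

```text
clock: 22.98
tool_pos: [0.5531, -0.0578, 0.0528]
tool_rot: [-0.0, 0.739, 0.674, -0.0]
ft_force: [0.3, -1.1, -2.2]
finger_gap: 0.0411
grip_force: 20.0
```

Emit:
play_rows(
  deltas=[
    [[0,0,0],[0,0,0]],
    [[0,0,0],[0,0,0]],
    [[0,0,0],[0,0,0]],
    [[0,0,0.4],[0,0,0]],
    [[0,0,0.8],[0,0,0]],
    [[0,0,1],[0,0,0]],
    [[0,0,1],[0,0,0]],
    [[0,-0.5,1],[0,0,0]],
  ],
  fingers=0.08,
)

```text
clock: 23.65
tool_pos: [0.5529, -0.0743, 0.2206]
tool_rot: [-0.0, 0.739, 0.674, 0.001]
ft_force: [0.0, 0.5, -0.5]
finger_gap: 0.0503
grip_force: 0.0
```

Emit:
play_rows(
  deltas=[
    [[-0.4,-0.6,1],[0,0,0]],
    [[-0.5,-0.6,1],[0,0,0]],
    [[-0.5,-0.6,0],[0,0,0]],
    [[-0.5,-0.3,0],[0,0,0]],
    [[0,0,0],[0,0,0]],
    [[0,0,0],[0,0,0]],
    [[0,0,0],[0,0,0]],
  ],
)

```text
clock: 24.23
tool_pos: [0.4836, -0.1524, 0.2849]
tool_rot: [0.0, 0.74, 0.673, 0.0]
ft_force: [-0.5, 0.7, 0.0]
finger_gap: 0.0501
grip_force: 0.0
```

```bash
python3 - <<'E'
from h import *
st()
p=grab_frame("wrist");find(p,["tub_mouth","lid_grip"],1);find(p,["lid_end_a","muffin_1_c"],4);cv2.imwrite("pics/w5.png",p["frame"])
E
```

```text
t 24.23 tcp [0.4836, -0.1524, 0.2849] yawy -5.4 z [0.001, 0.0, -1.0] gap 0.0501 grip 0.0 F [-0.5, 0.7, 0.0] q [-0.53, 0.15, 1.57, 0.0, 1.42, -0.43]
tub_mouth 0.63 [0.551, -0.109, 0.022] [372, 131]
muffin_1_c 0.88 [0.486, -0.107, 0.023] [316, 134]
```

View pics/w5.png

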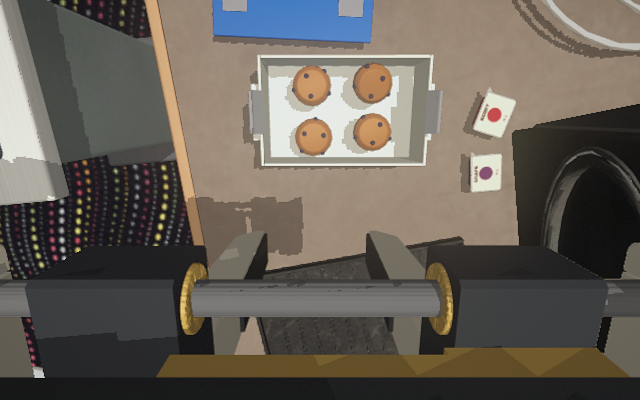

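All four muffins stand in the box at (312,85), (373,83), (314,137) and (372,131). The rim corners are at (258,55), (434,55), (427,165) and (261,165). Next I turn the gripper for the lid's bar and view the lid.

```bash
cat >> h.py <<'E'
def rect(p,C,z):
    P=np.array([ray(p,u,v,z)[:2] for u,v in C])
    e=(P[1]+P[2]-P[0]-P[3])/2;n=(P[0]+P[1]-P[2]-P[3])/2
    print("centre",P.mean(0).round(4),"size",np.linalg.norm(e).round(4),np.linalg.norm(n).round(4),"yaw",np.degrees(np.arctan2(e[1],e[0])).round(1),"yaw_n",(np.degrees(np.arctan2(n[1],n[0]))-90).round(1))
E
python3 - <<'E'
from h import *
p=grab_frame("wrist")
rect(p,[(258,55),(434,55),(427,165),(261,165)],.062)
E
```

```text
centre [ 0.518  -0.0854] size 0.1737 0.1083 yaw -5.3 yaw_n -5.3
```

Emit:
play_rows(
  deltas=[
    [[-0.2,0.6,0],[0,0,-0.038]],
    [[-0.2,0.6,0],[0,0,-0.038]],
    [[-0.2,0.6,0],[0,0,-0.038]],
    [[-0.2,0.6,0],[0,0,-0.038]],
    [[-0.2,0.6,0],[0,0,-0.038]],
    [[-0.2,0.6,0],[0,0,-0.038]],
    [[-0.2,0.6,0],[0,0,-0.038]],
    [[-0.2,0.6,0],[0,0,-0.038]],
  ],
)

```text
clock: 25.2
tool_pos: [0.4188, 0.0406, 0.2846]
tool_rot: [-0.0, 0.967, 0.255, -0.0]
ft_force: [0.7, 0.3, -1.1]
finger_gap: 0.0501
grip_force: 0.0
```

Emit:
play_rows(
  deltas=[
    [[-0.1,0.1,-0.5],[0,0,-0.038]],
    [[0,0,-0.5],[0,0,-0.038]],
    [[0,0,0],[0,0,-0.038]],
    [[0,0,0],[0,0,-0.038]],
    [[0,0,0],[0,0,0]],
    [[0,0,0],[0,0,0]],
  ],
)

```text
clock: 25.7
tool_pos: [0.4154, 0.0435, 0.2447]
tool_rot: [-0.0, 1.0, 0.024, -0.0]
ft_force: [0.2, 0.0, -1.3]
finger_gap: 0.0502
grip_force: 0.0
```

```bash
python3 - <<'E'
from h import *
st()
p=grab_frame("wrist");find(p,["lid_grip"],1);find(p,["lid_end_a"],4);cv2.imwrite("pics/w6.png",p["frame"])
E
```

```text
t 25.7 tcp [0.4154, 0.0435, 0.2447] yawy -87.2 z [-0.0, 0.0, -1.0] gap 0.0502 grip 0.0 F [0.2, 0.0, -1.3] q [-0.16, 0.01, 1.82, 0.0, 1.31, 1.36]
lid_grip 0.56 [0.476, 0.048, 0.029] [315, 120]
lid_end_a 0.71 [0.54, 0.051, 0.019] [315, 53]
lid_end_a 0.6 [0.416, 0.061, 0.017] [301, 176]
```

View pics/w6.png

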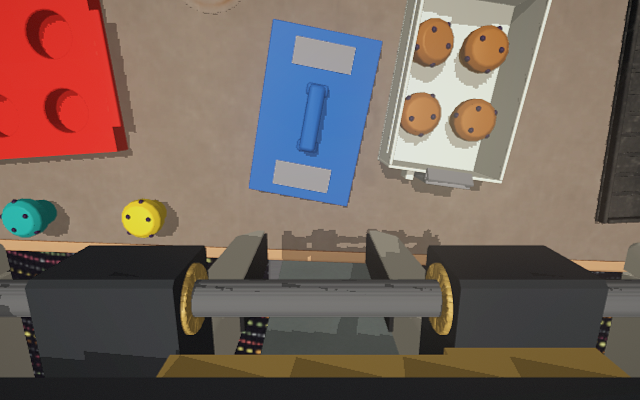

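The lid's corners are at (275,19), (382,41), (349,207) and (249,189), and its bar runs from (317,88) to (308,150).

```bash
python3 - <<'E'
from h import *
p=grab_frame("wrist")
rect(p,[(249,189),(275,19),(382,41),(349,207)],.018)
a,b=ray(p,317,90,.043),ray(p,307,146,.043);print(a,b,(a+b)/2)
a,b=ray(p,324,55,.018),ray(p,302,176,.018);print(a,b,(a+b)/2,np.degrees(np.arctan2(*(a-b)[1::-1])))
E
```

```text
centre [0.4766 0.0497] size 0.1714 0.1087 yaw -7.7 yaw_n -7.9
[0.50346027 0.04720761 0.043     ] [0.45054515 0.05454716 0.043     ] [0.47700271 0.05087739 0.043     ]
[0.53864437 0.04184206 0.018     ] [0.41619103 0.05918412 0.018     ] [0.4774177  0.05051309 0.018     ] -8.060724779987662
```

Emit:
play_rows(
  deltas=[
    [[0.4,0.16,-0.4],[0,0,-0.02]],
    [[0.4,0,-0.6],[0,0,-0.02]],
    [[0.4,0,-0.8],[0,0,-0.019]],
    [[0.34,0,-0.8],[0,0,0]],
    [[0,0,-0.8],[0,0,0]],
    [[0,0,-0.6],[0,0,0]],
    [[0,0,0],[0,0,0]],
    [[0,0,0],[0,0,0]],
  ],
)

```text
clock: 26.57
tool_pos: [0.476, 0.0497, 0.084]
tool_rot: [-0.0, 0.998, -0.07, -0.002]
ft_force: [-0.4, -0.4, 0.8]
finger_gap: 0.0502
grip_force: 0.0
```

```bash
python3 - <<'E'
from h import *
st()
p=grab_frame("side");find(p,["tub_mouth","lid_grip"],1)
p=grab_frame("wrist");cv2.imwrite("pics/w7.png",p["frame"])
E
```

```text
t 26.57 tcp [0.476, 0.0497, 0.084] yawy -98.0 z [-0.003, 0.0, -1.0] gap 0.0502 grip 0.0 F [-0.4, -0.4, 0.8] q [-0.13, 0.31, 1.91, 0.0, 0.93, 1.58]
tub_mouth 0.94 [0.52, -0.081, 0.065] [332, 189]
lid_grip 0.91 [0.481, 0.049, 0.033] [334, 223]
```

View pics/w7.png

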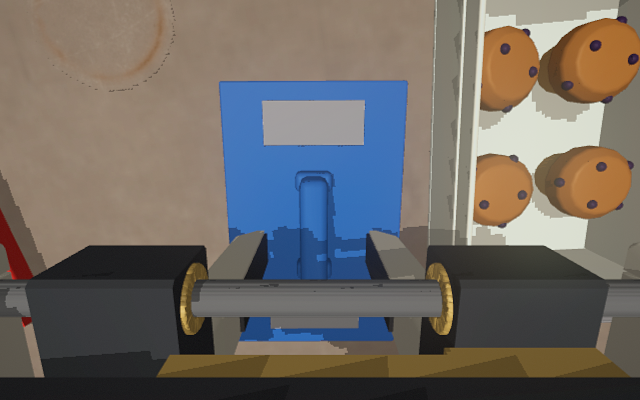

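The bar runs straight between the fingers at (314,225). I lower, grip and lift.

Emit:
play_rows(
  deltas=[
    [[0.02,0,-0.5],[0,0,0]],
    [[0,0,-0.42],[0,0,0]],
    [[0,0,0],[0,0,0]],
    [[0,0,0],[0,0,0]],
  ],
)

```text
clock: 27.1
tool_pos: [0.4778, 0.0496, 0.0486]
tool_rot: [-0.0, 0.998, -0.07, 0.0]
ft_force: [-1.2, -0.6, -0.2]
finger_gap: 0.0503
grip_force: 0.0
```

Emit:
play_rows(
  deltas=[
    [[0,0,0],[0,0,0]],
    [[0,0,0],[0,0,0]],
    [[0,0,0],[0,0,0]],
    [[0,0,0],[0,0,0]],
    [[0,0,0],[0,0,0]],
    [[0,0,0],[0,0,0]],
  ],
  fingers=-1,
  force=45,
)

```text
clock: 27.6
tool_pos: [0.4779, 0.0498, 0.0482]
tool_rot: [-0.0, 0.998, -0.07, 0.0]
ft_force: [-0.0, -0.2, 2.3]
finger_gap: 0.0157
grip_force: 45.0
```

Emit:
play_rows(
  deltas=[
    [[0,0,0.3],[0,0,0]],
    [[0,0,0.6],[0,0,0]],
    [[0,0,0.8],[0,0,0]],
    [[0,0,0.8],[0,0,0]],
    [[0,0,0.4],[0,0,0]],
    [[0,0,0],[0,0,0]],
    [[0,0,0],[0,0,0]],
  ],
)

```text
clock: 28.18
tool_pos: [0.4778, 0.0496, 0.164]
tool_rot: [0.0, 0.998, -0.07, 0.001]
ft_force: [0.1, -0.4, -1.5]
finger_gap: 0.0156
grip_force: 45.0
```

Emit:
play_rows(
  deltas=[
    [[0.2,-0.6,0],[0,0,0.007]],
    [[0.2,-0.8,0],[0,0,0.007]],
    [[0.2,-0.8,0],[0,0,0]],
    [[0.2,-0.7,0],[0,0,0]],
    [[0.2,-0.4,0],[0,0,0]],
    [[0,0,0],[0,0,0]],
    [[0,0,0],[0,0,0]],
  ],
)

```text
clock: 28.77
tool_pos: [0.5169, -0.0824, 0.1621]
tool_rot: [-0.001, 0.999, -0.049, -0.002]
ft_force: [0.7, 0.7, -2.1]
finger_gap: 0.0156
grip_force: 45.0
```

```bash
python3 - <<'E'
from h import *
st()
p=grab_frame("wrist");cv2.imwrite("pics/w8.png",p["frame"]);find(p,["tub_mouth","lid_grip"],1)
p=grab_frame("side");find(p,["tub_mouth","lid_grip"],1)
E
```

```text
t 28.77 tcp [0.5169, -0.0824, 0.1621] yawy -95.7 z [-0.003, 0.002, -1.0] gap 0.0156 grip 45.0 F [0.7, 0.7, -2.1] q [-0.37, 0.28, 1.71, 0.0, 1.15, 1.3]
tub_mouth 0.4 [0.578, -0.084, 0.133] [308, 123]
lid_grip 0.59 [0.514, -0.087, 0.142] [328, 254]
tub_mouth 0.71 [0.519, -0.082, 0.063] [332, 190]
lid_grip 0.97 [0.519, -0.08, 0.145] [333, 169]
```

View pics/w8.png

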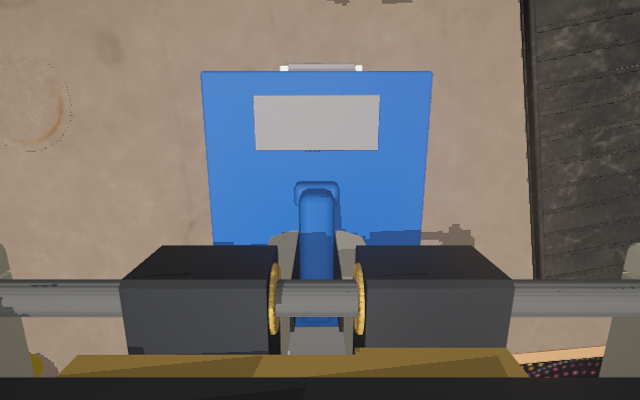

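The lid hangs level over the box, with the +x clip showing at (321,67) just beyond its front edge. I'm using the clip to fine-tune the y position.

```bash
python3 - <<'E'
from h import *
p=grab_frame("wrist")
st()
print("clip", ray(p,321.5,67,.074), "at z .078",ray(p,321.5,67,.078))
z=.1621-.048+.018
print("lid front corners",ray(p,202,72,z),ray(p,432,72,z)," mid",(ray(p,202,72,z)+ray(p,432,72,z))/2)
E
```

```text
t 29.12 tcp [0.5174, -0.0813, 0.1639] yawy -95.5 z [0.0, 0.0, -1.0] gap 0.0155 grip 45.0 F [0.1, -0.4, -1.3] q [-0.37, 0.28, 1.71, 0.0, 1.15, 1.3]
clip [ 0.61057625 -0.09292246  0.074     ] at z .078 [ 0.61007017 -0.0928148   0.078     ]
lid front corners [ 0.60640516 -0.03526428  0.1321    ] [ 0.59604878 -0.14284647  0.1321    ]  mid [ 0.60122697 -0.08905537  0.1321    ]
```

Emit:
play_rows(
  deltas=[
    [[0.05,-0.09,-0.3],[0,0,0]],
    [[0,0,-0.5],[0,0,0]],
    [[0,0,-0.4],[0,0,0]],
    [[0,0,-0.1],[0,0,0]],
    [[0,0,-0.05],[0,0,0]],
    [[0,0,0],[0,0,0]],
    [[0,0,0],[0,0,0]],
  ],
)

```text
clock: 29.7
tool_pos: [0.5203, -0.086, 0.1108]
tool_rot: [0.0, 0.999, -0.048, 0.001]
ft_force: [0.7, -0.3, -1.8]
finger_gap: 0.0159
grip_force: 45.0
```

Emit:
play_rows(
  deltas=[
    [[0,0,-0.05],[0,0,0]],
    [[0,0,-0.05],[0,0,0]],
    [[0,0,0],[0,0,0]],
  ],
)

```text
clock: 29.95
tool_pos: [0.5203, -0.0863, 0.107]
tool_rot: [0.0, 0.999, -0.048, 0.001]
ft_force: [-1.5, -0.3, 3.5]
finger_gap: 0.0154
grip_force: 45.0
```

```bash
python3 - <<'E'
from h import *
st()
p=grab_frame("wrist");find(p,["tub_mouth","lid_grip"],1)
p=grab_frame("side");find(p,["tub_mouth","lid_grip"],1)
E
```

```text
t 29.95 tcp [0.5203, -0.0863, 0.107] yawy -95.5 z [0.002, -0.001, -1.0] gap 0.0154 grip 45.0 F [-1.5, -0.3, 3.5] q [-0.38, 0.35, 1.77, -0.0, 1.02, 1.29]
lid_grip 0.56 [0.517, -0.091, 0.086] [326, 255]
tub_mouth 0.92 [0.518, -0.081, 0.065] [332, 189]
lid_grip 0.82 [0.524, -0.085, 0.087] [331, 183]
```

Emit:
play_rows(
  deltas=[
    [[0,0,-0.05],[0,0,0]],
    [[0,0,0],[0,0,0]],
    [[0,0,0],[0,0,0]],
  ],
)

```text
clock: 30.5
tool_pos: [0.5203, -0.0863, 0.1058]
tool_rot: [0.001, 0.999, -0.048, 0.001]
ft_force: [-4.2, 1.3, 13.3]
finger_gap: 0.0157
grip_force: 45.0
```

Emit:
play_rows(
  deltas=[
    [[0,0,-0.05],[0,0,0]],
    [[0,0,0],[0,0,0]],
    [[0,0,0],[0,0,0]],
  ],
)

```text
clock: 30.75
tool_pos: [0.5196, -0.0863, 0.1033]
tool_rot: [0.0, 0.999, -0.048, 0.0]
ft_force: [-5.6, -1.0, 12.0]
finger_gap: 0.0159
grip_force: 45.0
```

```bash
python3 - <<'E'
from h import *
st()
p=grab_frame("side");x,y=px(p,[.518,-.085,.07])
cv2.imwrite("pics/s9.png",cv2.resize(p["frame"][y-50:y+50,x-65:x+65],None,fx=6,fy=6,interpolation=cv2.INTER_CUBIC))
E
```

```text
t 30.75 tcp [0.5196, -0.0863, 0.1033] yawy -95.5 z [0.001, -0.001, -1.0] gap 0.0159 grip 45.0 F [-5.6, -1.0, 12.0] q [-0.38, 0.36, 1.78, -0.0, 1.01, 1.29]
```

View pics/s9.png

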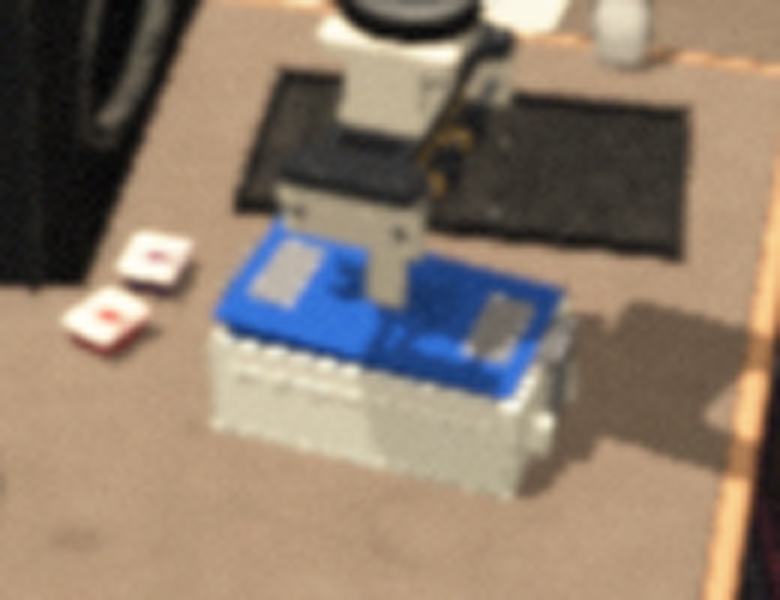

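The lid sits centred in the mouth, resting on both clips. I release it and press the +x end.

Emit:
play_rows(
  deltas=[
    [[-0.03,0,0.02],[0,0,0]],
    [[0,0,0],[0,0,0]],
  ],
)

```text
clock: 30.97
tool_pos: [0.5194, -0.0863, 0.1036]
tool_rot: [0.0, 0.999, -0.048, 0.002]
ft_force: [1.0, 1.0, 4.6]
finger_gap: 0.0152
grip_force: 45.0
```

Emit:
play_rows(
  deltas=[
    [[0,0,0],[0,0,0]],
    [[0,0,0],[0,0,0]],
    [[0,0,0],[0,0,0]],
    [[0,0,0.3],[0,0,0]],
    [[0,0,0.6],[0,0,0]],
    [[0,0,0.5],[0,0,0]],
    [[0,0,0],[0,0,0]],
  ],
  fingers=-0.3,
)

```text
clock: 31.55
tool_pos: [0.5204, -0.0867, 0.162]
tool_rot: [0.001, 0.999, -0.048, 0.003]
ft_force: [0.5, -0.1, 0.2]
finger_gap: 0.0329
grip_force: 0.0
```

```bash
python3 - <<'E'
from h import *
st()
p=grab_frame("wrist");find(p,["lid_grip"],1);find(p,["lid_end_a"],2)
p=grab_frame("side");find(p,["tub_mouth","lid_grip"],1);find(p,["lid_end_a"],2)
E
```

```text
t 31.55 tcp [0.5204, -0.0867, 0.162] yawy -95.5 z [0.005, -0.002, -1.0] gap 0.0329 grip 0.0 F [0.5, -0.1, 0.2] q [-0.38, 0.29, 1.71, -0.0, 1.14, 1.29]
lid_grip 0.55 [0.519, -0.085, 0.087] [315, 220]
lid_end_a 0.91 [0.581, -0.089, 0.076] [310, 122]
tub_mouth 0.81 [0.521, -0.081, 0.064] [331, 189]
lid_grip 0.78 [0.521, -0.086, 0.086] [332, 183]
lid_end_a 0.67 [0.458, -0.075, 0.07] [350, 192]
lid_end_a 0.65 [0.581, -0.093, 0.076] [315, 182]
```

Emit:
play_rows(
  deltas=[
    [[0.5,-0.05,0],[0,0,0]],
    [[0.6,-0.05,0],[0,0,0]],
    [[0.4,-0.03,0],[0,0,0]],
    [[0,0,-0.5],[0,0,0]],
    [[0,0,-0.6],[0,0,0]],
    [[0,0,-0.3],[0,0,0]],
    [[0,0,0],[0,0,0]],
    [[0,0,0],[0,0,0]],
  ],
  fingers=-1,
)

```text
clock: 32.57
tool_pos: [0.5777, -0.0909, 0.1014]
tool_rot: [-0.0, 0.999, -0.048, -0.001]
ft_force: [-0.2, 0.1, 0.4]
finger_gap: 0.0004
grip_force: 0.0
```

Emit:
play_rows(
  deltas=[
    [[0,0,-0.06],[0,0,0]],
    [[0,0,-0.06],[0,0,0]],
    [[0,0,0],[0,0,0]],
  ],
)

```text
clock: 32.82
tool_pos: [0.579, -0.0914, 0.0988]
tool_rot: [0.0, 0.999, -0.048, 0.001]
ft_force: [-1.3, 0.4, 3.9]
finger_gap: 0.0002
grip_force: 1.6
```

Emit:
play_rows(
  deltas=[
    [[0,0,-0.05],[0,0,0]],
    [[0,0,-0.05],[0,0,0]],
    [[0,0,0],[0,0,0]],
  ],
)

```text
clock: 33.07
tool_pos: [0.5788, -0.0913, 0.0947]
tool_rot: [0.0, 0.999, -0.048, 0.001]
ft_force: [-0.2, -0.5, 1.0]
finger_gap: 0.0009
grip_force: 0.0
```

Emit:
play_rows(
  deltas=[
    [[0,0,-0.05],[0,0,0]],
    [[0,0,-0.05],[0,0,0]],
    [[0,0,0],[0,0,0]],
  ],
)

```text
clock: 33.32
tool_pos: [0.5788, -0.0913, 0.0913]
tool_rot: [0.0, 0.999, -0.048, 0.001]
ft_force: [-3.4, 0.5, 10.7]
finger_gap: 0.0005
grip_force: 5.5
```

Emit:
play_rows(
  deltas=[
    [[0,0,-0.05],[0,0,0]],
    [[0,0,0],[0,0,0]],
    [[0,0,0],[0,0,0]],
  ],
)

```text
clock: 33.57
tool_pos: [0.5788, -0.0913, 0.0912]
tool_rot: [0.0, 0.999, -0.048, 0.001]
ft_force: [-8.0, 2.5, 22.9]
finger_gap: 0.0004
grip_force: 11.8
```

End a bottoms out at home height (tip 66 mm, 23 N). Now end b.

Emit:
play_rows(
  deltas=[
    [[0,0,0.4],[0,0,0]],
    [[0,0,0.6],[0,0,0]],
    [[0,0,0.5],[0,0,0]],
    [[-0.6,0.1,0],[0,0,0]],
    [[-0.9,0.1,0],[0,0,0]],
    [[-0.9,0.1,0],[0,0,0]],
    [[-0.7,0,0],[0,0,0]],
    [[0,0,0],[0,0,0]],
  ],
)

```text
clock: 34.23
tool_pos: [0.4486, -0.0775, 0.1469]
tool_rot: [-0.001, 0.999, -0.048, -0.003]
ft_force: [-0.3, 1.0, -0.3]
finger_gap: 0.0006
grip_force: 0.0
```

Emit:
play_rows(
  deltas=[
    [[0,0,-0.4],[0,0,0]],
    [[0,0,-0.5],[0,0,0]],
    [[0,0,-0.2],[0,0,0]],
    [[0,0,0],[0,0,0]],
    [[0,0,0],[0,0,0]],
  ],
)

```text
clock: 34.65
tool_pos: [0.4545, -0.0792, 0.1036]
tool_rot: [-0.0, 0.999, -0.048, -0.001]
ft_force: [0.5, 0.8, 1.1]
finger_gap: 0.0009
grip_force: 0.0
```

Emit:
play_rows(
  deltas=[
    [[0,0,-0.06],[0,0,0]],
    [[0,0,-0.06],[0,0,0]],
    [[0,0,0],[0,0,0]],
  ],
)

```text
clock: 34.9
tool_pos: [0.4547, -0.0792, 0.0992]
tool_rot: [0.0, 0.999, -0.048, 0.0]
ft_force: [0.3, -0.6, 0.1]
finger_gap: 0.0003
grip_force: 0.0
```

Emit:
play_rows(
  deltas=[
    [[0,0,-0.05],[0,0,0]],
    [[0,0,-0.05],[0,0,0]],
    [[0,0,0],[0,0,0]],
  ],
)

```text
clock: 35.15
tool_pos: [0.4543, -0.0791, 0.0948]
tool_rot: [-0.0, 0.999, -0.048, -0.0]
ft_force: [-1.1, -1.6, -0.2]
finger_gap: 0.0003
grip_force: 0.0
```

Emit:
play_rows(
  deltas=[
    [[0,0,-0.05],[0,0,0]],
    [[0,0,-0.05],[0,0,0]],
    [[0,0,0],[0,0,0]],
  ],
)

```text
clock: 35.4
tool_pos: [0.4546, -0.0792, 0.0913]
tool_rot: [0.0, 0.999, -0.048, 0.0]
ft_force: [0.1, -0.3, 3.9]
finger_gap: 0.0004
grip_force: 2.0
```

Emit:
play_rows(
  deltas=[
    [[0,0,-0.05],[0,0,0]],
    [[0,0,0],[0,0,0]],
    [[0,0,0],[0,0,0]],
  ],
)

```text
clock: 35.65
tool_pos: [0.4546, -0.0792, 0.0912]
tool_rot: [0.0, 0.999, -0.048, 0.0]
ft_force: [-6.9, 3.1, 23.7]
finger_gap: 0.0001
grip_force: 11.8
```

```bash
python3 - <<'E'
from h import *
st()
p=grab_frame("side");find(p,["tub_mouth","lid_grip"],1);find(p,["lid_end_a"],2)
E
```

```text
t 35.65 tcp [0.4546, -0.0792, 0.0912] yawy -95.5 z [0.001, -0.001, -1.0] gap 0.0001 grip 11.8 F [-6.9, 3.1, 23.7] q [-0.41, 0.27, 1.94, -0.0, 0.93, 1.25]
tub_mouth 0.86 [0.519, -0.082, 0.06] [332, 190]
lid_grip 0.75 [0.577, -0.091, 0.068] [316, 184]
lid_end_a 0.67 [0.576, -0.091, 0.067] [316, 184]
lid_end_a 0.61 [0.453, -0.078, 0.065] [351, 193]
```

Emit:
play_rows(
  deltas=[
    [[0,0,0.4],[0,0,0]],
    [[0,0,0.6],[0,0,0]],
    [[0,0,0.5],[0,0,0]],
    [[0.5,-0.1,0],[0,0,0]],
    [[0.7,-0.06,0],[0,0,0]],
    [[0.38,0,0],[0,0,0]],
    [[0,0,0],[0,0,0]],
    [[0,0,0],[0,0,0]],
  ],
  fingers=-0.1,
)

```text
clock: 36.52
tool_pos: [0.5175, -0.0854, 0.1485]
tool_rot: [-0.0, 0.999, -0.048, -0.001]
ft_force: [-1.1, 0.4, 0.3]
finger_gap: 0.0411
grip_force: 0.0
```

```bash
python3 - <<'E'
from h import *
st()
p=grab_frame("wrist");find(p,["lid_grip"],1);find(p,["lid_end_a"],2);cv2.imwrite("pics/w10.png",p["frame"])
p=grab_frame("side");find(p,["tub_mouth","lid_grip"],1);find(p,["lid_end_a"],2);find(p,["tray"])
E
```

```text
t 36.52 tcp [0.5175, -0.0854, 0.1485] yawy -95.5 z [-0.001, 0.0, -1.0] gap 0.0411 grip 0.0 F [-1.1, 0.4, 0.3] q [-0.38, 0.3, 1.73, -0.0, 1.11, 1.29]
lid_grip 0.93 [0.513, -0.088, 0.08] [322, 227]
lid_end_a 0.92 [0.578, -0.091, 0.067] [316, 121]
tub_mouth 0.88 [0.521, -0.083, 0.063] [331, 189]
lid_grip 0.8 [0.519, -0.088, 0.08] [333, 184]
lid_end_a 0.92 [0.451, -0.08, 0.067] [352, 192]
lid_end_a 0.58 [0.576, -0.094, 0.065] [316, 185]
tray 0.6 [0.526, -0.357, 0.002] [345, 164]
```

View pics/w10.png

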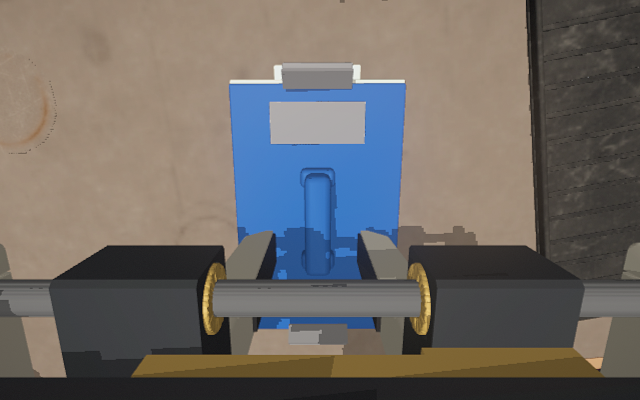

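The clip nose at (316,76) now overlaps the lid, and the net puts the bar at 80 mm, so the lid is home. I grip and lift gently.

Emit:
play_rows(
  deltas=[
    [[0,0,-0.5],[0,0,0]],
    [[0,0,-0.5],[0,0,0]],
    [[0,0,-0.33],[0,0,0]],
    [[0,0,0],[0,0,0]],
    [[0,0,0],[0,0,0]],
  ],
)

```text
clock: 37.33
tool_pos: [0.5171, -0.0854, 0.0955]
tool_rot: [-0.0, 0.999, -0.048, -0.001]
ft_force: [-0.3, -0.4, 0.6]
finger_gap: 0.0419
grip_force: 0.0
```

Emit:
play_rows(
  deltas=[
    [[0,0,0],[0,0,0]],
    [[0,0,0],[0,0,0]],
    [[0,0,0],[0,0,0]],
    [[0,0,0],[0,0,0]],
    [[0,0,0],[0,0,0]],
    [[0,0,0],[0,0,0]],
  ],
  fingers=-1,
  force=58,
)

```text
clock: 37.83
tool_pos: [0.518, -0.0858, 0.0965]
tool_rot: [0.0, 0.999, -0.048, 0.001]
ft_force: [-0.7, 0.1, 4.2]
finger_gap: 0.0154
grip_force: 58.0
```

Emit:
play_rows(
  deltas=[
    [[0,0,0.1],[0,0,0]],
    [[0,0,0.2],[0,0,0]],
    [[0,0,0.3],[0,0,0]],
    [[0,0,0.3],[0,0,0]],
    [[0,0,0.2],[0,0,0]],
    [[0,0,0],[0,0,0]],
    [[0,0,0],[0,0,0]],
    [[0,0,0],[0,0,0]],
  ],
)

```text
clock: 38.5
tool_pos: [0.5169, -0.0853, 0.1391]
tool_rot: [-0.0, 0.999, -0.048, -0.001]
ft_force: [0.2, 0.5, -8.0]
finger_gap: 0.0154
grip_force: 58.0
```

```bash
python3 - <<'E'
from h import *
st()
p=grab_frame("side");find(p,["tub_mouth","lid_grip"],1);find(p,["lid_end_a"],2)
# tray: dark quad
m=cv2.inRange(p["frame"],(0,0,0),(55,55,55));m[:145]=0;m[185:]=0;m[:,:300]=0;m[:,390:]=0
P=np.array([ray(p,u,v,.008)[:2] for v,u in zip(*np.nonzero(m))],np.float32)
print(cv2.minAreaRect(P))
E
```

```text
t 38.5 tcp [0.5169, -0.0853, 0.1391] yawy -95.5 z [-0.002, 0.001, -1.0] gap 0.0154 grip 58.0 F [0.2, 0.5, -8.0] q [-0.38, 0.31, 1.74, -0.0, 1.09, 1.29]
tub_mouth 0.8 [0.517, -0.079, 0.104] [333, 180]
lid_grip 0.64 [0.507, 0.344, -0.002] [298, 302]
lid_end_a 0.77 [0.577, -0.094, 0.108] [316, 174]
lid_end_a 0.56 [0.451, -0.079, 0.107] [353, 183]
((0.520882248878479, -0.3882449269294739), (0.21177777647972107, 0.3009796440601349), 84.05013275146484)
```

```bash
python3 - <<'E'
from h import *
p=grab_frame("side")
x0,y0=300,140
cv2.imwrite("pics/s11.png",cv2.resize(p["frame"][y0:y0+50,x0:x0+95],None,fx=8,fy=8,interpolation=cv2.INTER_CUBIC))
for r in regions_of(p,"tray")[:1]:
    m=r["mask"];P=np.array([ray(p,u,v,.010)[:2] for v,u in zip(*np.nonzero(m))],np.float32);print(r["score"],cv2.minAreaRect(P))
p=grab_frame("scene")
for r in regions_of(p,"tray")[:1]:
    m=r["mask"];P=np.array([ray(p,u,v,.010)[:2] for v,u in zip(*np.nonzero(m))],np.float32);print(r["score"],cv2.minAreaRect(P))
find(p,["tray"])
p=grab_frame("wrist")
for r in regions_of(p,"tray")[:1]:
    m=r["mask"];rows=[v for v in range(20,200,10) if m[v].any()]
    Q=np.array([ray(p,np.nonzero(m[v])[0].min(),v,.013)[:2] for v in rows]);print(np.polyfit(Q[:,0],Q[:,1],1),Q[0],Q[-1])
E
```

```text
0.57 ((0.526351809501648, -0.35375136137008667), (0.28341084718704224, 0.18782614171504974), 5.220062732696533)
0.73 ((0.5242506861686707, -0.3600068986415863), (0.29686617851257324, 0.18948262929916382), 5.461087703704834)
tray 0.59 [0.524, -0.357, -0.0] [378, 277]
[ 0.09495431 -0.3103364 ] [ 0.63203945 -0.24999274] [ 0.50764919 -0.26180798]
```

View pics/s11.png

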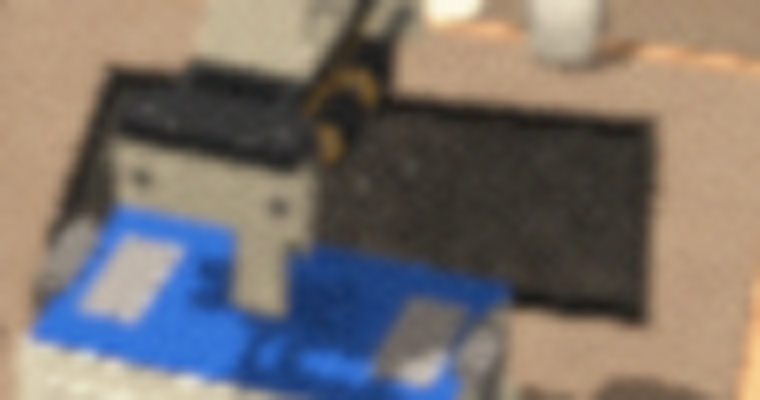

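The tray's centre is at about (0.525, -0.357), turned +5.4°. The box is lifted with its lid on, so I carry it there.

Emit:
play_rows(
  deltas=[
    [[0.03,-0.4,0],[0,0,0.008]],
    [[0.03,-0.7,0],[0,0,0.008]],
    [[0.03,-0.7,0],[0,0,0.008]],
    [[0.03,-0.7,0],[0,0,0.008]],
    [[0.03,-0.7,0],[0,0,0.008]],
    [[0.03,-0.7,0],[0,0,0.008]],
    [[0,-0.7,0],[0,0,0.006]],
    [[0,-0.7,0],[0,0,0.006]],
  ],
)

```text
clock: 39.72
tool_pos: [0.5247, -0.2989, 0.1397]
tool_rot: [-0.0, 0.999, 0.046, -0.0]
ft_force: [0.8, -0.6, -6.8]
finger_gap: 0.0157
grip_force: 58.0
```

Emit:
play_rows(
  deltas=[
    [[0,-0.7,0],[0,0,0]],
    [[0,-0.5,0],[0,0,0]],
    [[0,-0.3,0],[0,0,0]],
    [[0,0,0],[0,0,0]],
    [[0,0,0],[0,0,0]],
  ],
)

```text
clock: 40.13
tool_pos: [0.5245, -0.3572, 0.1393]
tool_rot: [-0.001, 0.999, 0.045, -0.0]
ft_force: [-0.8, 0.2, -7.5]
finger_gap: 0.0156
grip_force: 58.0
```

```bash
python3 - <<'E'
from h import *
st()
p=grab_frame("side");find(p,["tub_mouth","lid_grip"],1);find(p,["lid_end_a"],2)
E
```

```text
t 40.13 tcp [0.5245, -0.3572, 0.1393] yawy -84.8 z [-0.001, 0.002, -1.0] gap 0.0156 grip 58.0 F [-0.8, 0.2, -7.5] q [-0.77, 0.49, 1.46, 0.0, 1.2, 0.71]
tub_mouth 0.6 [0.522, -0.353, 0.105] [348, 141]
lid_grip 0.34 [0.685, -0.17, -0.005] [292, 184]
lid_end_a 0.68 [0.582, -0.349, 0.109] [332, 138]
lid_end_a 0.64 [0.461, -0.362, 0.107] [364, 142]
```

Emit:
play_rows(
  deltas=[
    [[0,0,-0.2],[0,0,0]],
    [[0,0,-0.3],[0,0,0]],
    [[0,0,-0.25],[0,0,0]],
    [[0,0,-0.15],[0,0,0]],
    [[0,0,-0.08],[0,0,0]],
    [[0,0,0],[0,0,0]],
    [[0,0,0],[0,0,0]],
  ],
)

```text
clock: 40.92
tool_pos: [0.525, -0.3578, 0.1006]
tool_rot: [0.0, 0.999, 0.046, 0.0]
ft_force: [-0.1, -0.7, -7.1]
finger_gap: 0.0156
grip_force: 58.0
```

```bash
python3 - <<'E'
from h import *
st()
E
```

```text
t 40.92 tcp [0.525, -0.3578, 0.1006] yawy -84.8 z [0.0, -0.0, -1.0] gap 0.0156 grip 58.0 F [-0.1, -0.7, -7.1] q [-0.77, 0.53, 1.5, -0.0, 1.12, 0.71]
```

Still hanging just above the floor, so I lower a little more, then release and rise.

Emit:
play_rows(
  deltas=[
    [[0,0,-0.04],[0,0,0]],
    [[0,0,-0.02],[0,0,0]],
    [[0,0,0],[0,0,0]],
  ],
)

```text
clock: 41.17
tool_pos: [0.5254, -0.3582, 0.0996]
tool_rot: [0.001, 0.999, 0.046, 0.001]
ft_force: [-1.0, 0.8, 3.3]
finger_gap: 0.0155
grip_force: 58.0
```

Emit:
play_rows(
  deltas=[
    [[0,0,0],[0,0,0]],
    [[0,0,0],[0,0,0]],
    [[0,0,0],[0,0,0]],
    [[0,0,0.3],[0,0,0]],
    [[0,0,0.6],[0,0,0]],
    [[0,0,0.8],[0,0,0]],
    [[0,0,0.8],[0,0,0]],
    [[0,0,0.8],[0,0,0]],
  ],
  fingers=-0.2,
)

```text
clock: 41.83
tool_pos: [0.5247, -0.3575, 0.2325]
tool_rot: [0.0, 0.999, 0.046, 0.0]
ft_force: [-0.0, -0.3, -0.1]
finger_gap: 0.037
grip_force: 0.0
```

Emit:
play_rows(
  deltas=[
    [[-0.5,0.8,0.5],[0,0,0]],
    [[-0.5,0.8,0],[0,0,0]],
    [[-0.5,0.8,0],[0,0,0]],
    [[-0.3,0.8,0],[0,0,0]],
    [[0,0.5,0],[0,0,0]],
    [[0,0,0],[0,0,0]],
    [[0,0,0],[0,0,0]],
    [[0,0,0],[0,0,0]],
  ],
)

```text
clock: 42.5
tool_pos: [0.4539, -0.2113, 0.2506]
tool_rot: [0.001, 0.999, 0.046, 0.001]
ft_force: [0.2, -1.0, 0.4]
finger_gap: 0.037
grip_force: 0.0
```

```bash
python3 - <<'E'
from h import *
st()
p=grab_frame("side");find(p,["tub_mouth","lid_grip","tray"],1);find(p,["lid_end_a"],2)
p=grab_frame("scene");find(p,["tub_mouth","lid_grip","tray"],1);find(p,["lid_end_a"],2)
E
```

```text
t 42.5 tcp [0.4539, -0.2113, 0.2506] yawy -84.7 z [0.001, -0.002, -1.0] gap 0.037 grip 0.0 F [0.2, -1.0, 0.4] q [-0.66, 0.16, 1.64, -0.0, 1.34, 0.82]
tub_mouth 0.75 [0.525, -0.355, 0.067] [346, 149]
lid_grip 0.84 [0.527, -0.36, 0.081] [346, 145]
tray 0.66 [0.458, -0.534, -0.004] [369, 147]
lid_end_a 0.66 [0.461, -0.364, 0.067] [363, 151]
lid_end_a 0.61 [0.582, -0.35, 0.069] [332, 148]
lid_grip 0.86 [0.527, -0.358, 0.082] [381, 252]
tray 0.79 [0.525, -0.356, -0.002] [379, 278]
lid_end_a 0.81 [0.465, -0.368, 0.07] [365, 265]
lid_end_a 0.61 [0.587, -0.356, 0.068] [397, 250]
```

Everything reads as placed: box centre (0.525, -0.355), rim at 65 mm, lid ends level at 69 mm. Handing in.

```bash
python3 -c "
from cell import *
print(job_done())"
```

```text
the job is handed in; nothing more can be done
None
```

I handed the job in at about 42 s. By the last readings, the four muffins are in the box, the lid is home at both ends, and the box stands flat and lengthwise in the middle of the tray; no verdict was returned.

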